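# Mount the grinding wheel on the resin-trimming grinder

### The arm

A 7-joint arm with a two-finger parallel gripper is mounted at the origin on a cart in front of the work surface, level with it; the furniture and walls round the work are solid. World frame = base frame: x ahead of the robot, y to its left, z up, the work surface at z = 0. Lengths are in m, angles in rad, forces in N, time in s.
With the tool pointing down it reaches from about 0.4 to 0.85 m from the base axis. Payload 10.4 kg.
Tool frame: the origin (TCP) lies on the centre line of the jaws, within the pads' length; the fingertips stand 11 mm ahead of it and the grasp point (between the pads) lies 8 mm behind it (manip.finger_overhang is the distance from the TCP to the fingertips, in m); z points along the fingers, y is the line along which they close (so a half turn about z gives the same grasp; the last joint's range is limited). The gripper opens to 85 mm and grips with 20 to 120 N. Pads are 22 mm wide; open, the fingers measure 114 mm over their backs; the gripper's body (76 mm by 85 mm) begins 54 mm behind the grasp point. The pads swing forward as they close: fully open they stand 13 mm farther back than shut.
Start: joints at [-1.236, 0.332, -0.065, 1.46, 0.022, 1.35, -0.088], TCP at [0.219, 0.585, 0.242] pointing down, gripper open.
Joint ranges: [-2.6, 2.6], [-0.5, 2.12], [-1.47, 1.34], [0.16, 2.42], [-1.27, 4.41], [0.06, 2.06], [-2.6, 2.6]. Speed limits (rad/s): [2.22, 2.22, 2.79, 2.79, 3.14, 3.14, 3.14].

### API

Orientations are given as a unit quaternion [x, y, z, w].
In Python, from workcell import manip, imaging, workorder gives the robot as it stands.
- The arm moves only by the tool jog_arm, never from a script. Its argument "deltas" is a list of rows, each an object with "gripper": the opening, from 0 (shut) to 1 (fully open); "offset": the shift along the tool's x, y, z in m, a list of three; "rotation": the turn, a rotation vector about the tool's x, y, z in degrees, a list of three. In form: [{"gripper": gripper, "offset": [tx, ty, tz], "rotation": [ax, ay, az]}, ...]. A call has 1 to 20 rows; each row shifts and turns the commanded pose from where the row before left it, along the tool's axes as they then stand; what a row does not reach is not made up. A row lasts 1/10 s, in which the tool goes at most 50 mm and 8.59 degrees, less where a joint would pass 70% of its speed; a pose out of reach is approached as far as the arm can. A call with a gripper value outside its range is refused whole. The fingers move at their own pace and stop on an object; "newtons" is the grip in N (left out, the last holds). Time passes only in rows, so rows that do not move let the fingers close. It gives the time, the measured TCP pose, the force, the opening and the grip force at its end, in the units of the state.
- manip.get_obs(): the state, without advancing time (a new reading comes with each control period).
- imaging.camera(name): name is "scene" or "top" or "wrist"; returns the picture (384x512x3 uint8, blue, green, red); there is no depth.
- imaging.camera_model(name): a dict with "camera_matrix" (3x3 intrinsics, pixels), "k1" (the pictures are not rectified: a ray, as slopes to the right and down, at radius r is drawn at 1 + k1 r^2 times it, then the intrinsics apply), "world_to_cam" (4x4, takes a point from world to camera coordinates); the wrist camera has in their place "hand_eye" (4x4, takes a point from camera to tool coordinates, whose origin is the TCP and whose axes are the flange's). Camera axes: x right, y up, looking along -z (the intrinsics and any distortion apply to the point x, -y, -z); pixel columns grow to the right and rows downward; lengths in m; the calibration is good to about 2 mm. A picture is of the moment at which its call begins: read the wrist's pose just before it. camera_model takes no time and is no camera call.
- workorder.hand_in(): hands the job in; it is judged then, once.
The state is a dict: "clock": time; "joint_pos": joint angles; "joint_velocities": joint speeds; "tau": joint torques, N m; "position": TCP position; "ee_rot": TCP orientation; "ft_force": force on the tool from outside, world axes, zero at the start; "torque": the same for the moment, N m; "grip_width": opening from 0.0 (shut) to 1.0 (fully open); "grasp_force": force on a finger pad.
Only numpy, scipy, OpenCV 4.12 (cv2) and the standard library are available. Lean on these libraries where they do the work, as an engineer would, in place of code of your own. Each camera call takes 0.05 s, during which the arm holds its last target. There are 200 camera calls.

### The job

Mount the grinding wheel on the little grinder's spindle: slide the wheel onto the spindle and back to the sprung seat collar, then the square spacer up against the wheel, then the square end cap, pushing it on until the spring latch on the spindle's nose snaps up inside it and holds the stack clamped when you let go. The wheel is brittle, so push by feel and gently, never with much over 2 kg (20 N), and leave the resin blocks, the dish and the loupe where they lie.

Things in the scene. Friction and masses are not known exactly. Their poses are not given: they have to be found in the camera images.
- grinder: white bench grinder, fixed; housing 120 deep, 110 wide, 108 high (mm); origin under its centre on the bench, z up. The front, with the level spindle, looks to its own -x; spindle axis 70 above the bench; low bed (rim 20 high) to 188 ahead of the origin. The feed is locked at an unmeasured setting: the spindle with all its parts may stand 0 to 18 farther in (+x) than sizes given
- spindle_axis (a point): point on the spindle's axis 58 mm before the housing, fixed to the grinder, axes as the grinder's (x into the machine). With the feed fully out it lies in the face of the seat collar (steel, diameter 24) on which the wheel bears; else that face is up to 18 farther to +x. The collar is sprung: it gives from about 5 N on, 1 mm per 2.6 N, and stops hard after 4.2 mm
- nose_axis (a point): point on the spindle's axis, fixed to the grinder, 66.5 mm to -x of spindle_axis; with the feed fully out, the tip of the spindle (else the tip is up to 18 farther to +x). Spindle: round polished rod, diameter 14, its last 8.5 mm tapering to diameter 7 at the tip; parts thread on from here, moving to +x
- latch_key (a joint): brass spring key, 5 mm wide, in the top of the spindle's nose; 0 = out (4.5 mm proud of the rod), to 0.006 m = pushed in. Square side toward the machine, 47.5 mm outside the relaxed collar's face; outer side slopes down to about 59. A part sliding on pushes it in (2 to 6 N along the spindle); it springs out behind the wheel and the spacer, and inside the cap
- wheel: grey grinding wheel, diameter 80 mm, 10 thick, bore 16, about 140 g; origin at its centre, x along the bore. Stands upright in the wheel stand; take it by its two faces at the top
- wheel_stand: grey stand, 46 x 92 mm, 34 high, fixed; origin under its centre, x along the wheel's bore; two cheeks hold the wheel upright, its centre 52 above the bench; lift it straight up
- spacer: aluminium square collar, 34 x 34 mm, 32 long (x), bore 16 right through, about 90 g; origin at the middle of the bore, x along the bore. Lies on a flat, bore level, 17 above the bench; both ends alike
- cap: steel square end cap, 34 x 34 mm, 35 long plus a 3 mm boss on the closed end, 80 g; origin on the bore axis in its open mouth, x out of the mouth (mouth faces the grinder, body to -x). Lip: bore 16, 8 long; behind it a wider chamber with a window, up. Lies on a flat, bore 17 above the bench. Home when the lip is behind the key, the collar pushed in 2.5 mm: 11 to 17 N of push in all
- block_beetle: clear resin block with a beetle, 34 x 70 x 22, loose, to be left alone; origin under its centre
- block_small: clear resin block, 29 x 44 x 20, loose, to be left alone; origin under its centre
- block_spare: clear resin block to the right of the grinder, 30 x 44 x 20, loose, to be left alone; origin under its centre
- dish: petri dish, diameter 68, 15 high, loose, to be left alone; origin under its centre
- loupe: folded pocket loupe, 38 x 30 x 18, loose, to be left alone; origin under its centre

How it is judged:
On the way, in this order (a step that is already met when the one before it is completed fails the run):
1. the wheel is on the spindle, back by the seat collar (y of wheel in the frame of spindle_axis between -0.004 and 0.004 m and z of wheel in the frame of spindle_axis between -0.004 and 0.004 m and angle between the x axis of wheel and the x axis of spindle_axis, either way round below 0.12 rad and x of wheel in the frame of spindle_axis between -0.015 and 0.022 m), for 0.2 s.
2. the spacer is on the spindle, up against the wheel (all of step 1 and y of spacer in the frame of spindle_axis between -0.004 and 0.004 m and z of spacer in the frame of spindle_axis between -0.004 and 0.004 m and angle between the x axis of spacer and the x axis of spindle_axis, either way round below 0.12 rad and distance between spacer and wheel below 0.0245 m and x of spacer in the frame of spindle_axis below 0.002 m), for 0.2 s.
At the end, for the whole second after the job is handed in: wheel, spacer, cap on the spindle in that order, each within 4 mm and 0.12 rad of its axis; wheel centre -15 to +22 mm from spindle_axis along x; spacer within 24.5 mm of wheel, cap mouth within 18.5 mm of spacer (21 and 16 when touching); latch key out (under 1 mm); all at rest (all of step 2 and y of cap in the frame of spindle_axis between -0.004 and 0.004 m and z of cap in the frame of spindle_axis between -0.004 and 0.004 m and angle between the x axis of cap and the x axis of spindle_axis, either way round below 0.12 rad and distance between cap and spacer below 0.0185 m and value of joint latch_key below 0.001 m and linear speed of each of wheel, spacer, cap below 0.02 m/s).
It fails at once if the wheel, the spacer or the cap is pressed on the grinder with more than 25 N (contact force between any of wheel, spacer, cap and grinder above 25 N).
It fails at once if the wheel is squeezed along its axis by the spacer, or the spacer by the cap, with more than 25 N (contact force between wheel and spacer above 25 N or contact force between spacer and cap above 25 N).
It fails at once if a resin block, the dish or the loupe is moved by more than 20 mm (distance of any of block_beetle, block_small, block_spare, dish, loupe from where it was at the start of the episode above 0.02 m).
It also fails if it takes over 69 s, if anything falls off the work surface, if the arm or the gripper's body presses on something with over 40 N, if the wrist force passes 120 N, or if a joint passes its speed limit or range.

## Working session

There is one attempt and no reset: what is moved stays moved. The work goes in short steps, Python scripts to look and compute and a tool call to move; the robot and the scene stay as the last step left them, time stands still between calls to the robot, and variables do not carry over. Pictures are saved under pics/ and viewed, at most 10 in all, crops included, and the job is handed in when it is done.

Besides the shell and the picture viewer there is one more tool, called after ">>>" as a command line: name --argument value ..., lists and objects as JSON in quotes. jog_arm: Moves the arm, as the interface text tells. Its arguments: {"type":"object","properties":{"deltas":{"type":"array","items":{"type":"object","properties":{"gripper":{"type":"number"},"offset":{"type":"array","items":{"type":"number"}},"rotation":{"type":"array","items":{"type":"number"}}}}},"newtons":{"type":"number"}},"required":["deltas"]}

```bash
ls; mkdir -p pics; python3 - <<'E'
from workcell import manip, imaging
import cv2
print(manip.get_obs(), manip.finger_overhang)
for n in("scene","top","wrist"):
    m=imaging.camera_model(n)
    print(n,m)
    im=imaging.camera(n); cv2.imwrite(f"pics/{n}0.png",im)
a=cv2.resize(cv2.imread("pics/top0.png"),(800,600),interpolation=cv2.INTER_CUBIC);cv2.imwrite("pics/top0b.png",a)
a=cv2.resize(cv2.imread("pics/scene0.png"),(800,600),interpolation=cv2.INTER_CUBIC);cv2.imwrite("pics/scene0b.png",a)
E
```

```text
pics
{'clock': 0.0, 'joint_pos': array([-1.23558099,  0.33286916, -0.06471911,  1.46092424,  0.02159802,
        1.34987057, -0.08848483]), 'joint_velocities': array([ 0.00108705, -0.00022747, -0.0008227 , -0.00059888, -0.00313513,
       -0.00176327,  0.000965  ]), 'tau': array([-5.09312322e-04, -6.25454521e+01,  4.86475567e-02, -3.91608953e+01,
        1.61726447e-02,  9.72839567e-03,  2.18458314e-05]), 'position': array([0.21876465, 0.58509638, 0.2415258 ]), 'ee_rot': array([ 1.77928453e-01,  9.84043186e-01, -6.81216300e-04, -9.57338983e-05]), 'ft_force': array([-0.41079384,  0.46974197, -0.54871731]), 'torque': array([-0.00882762, -0.05255381, -0.00290413]), 'grasp_force': 0.0, 'grip_width': 1.0008587813289997} 0.011
scene {'camera_matrix': array([[418.10854339,   0.        , 251.17233344],
       [  0.        , 418.10854339, 190.1621275 ],
       [  0.        ,   0.        ,   1.        ]]), 'k1': -0.014450361675239394, 'world_to_cam': array([[-0.72463873, -0.6890941 ,  0.00693007,  0.35405479],
       [ 0.39892473, -0.41125951,  0.81958811, -0.29077616],
       [-0.56192328,  0
[... 525 characters left out ...]
6086e-04,  9.94272498e-01,
        -1.15328938e+00],
       [ 0.00000000e+00,  0.00000000e+00,  0.00000000e+00,
         1.00000000e+00]])}
wrist {'camera_matrix': array([[338.63256299,   0.        , 254.64608635],
       [  0.        , 338.63256299, 186.25742728],
       [  0.        ,   0.        ,   1.        ]]), 'k1': -0.05118261673507262, 'hand_eye': array([[ 4.28378425e-04,  9.51634693e-01,  3.07231555e-01,
         7.77510229e-02],
       [ 9.99999906e-01, -3.87689386e-04, -1.93468782e-04,
         5.89736246e-04],
       [-6.50011923e-05,  3.07231609e-01, -9.51634769e-01,
        -1.30648417e-01],
       [ 0.00000000e+00,  0.00000000e+00,  0.00000000e+00,
         1.00000000e+00]])}
```

View pics/top0b.png

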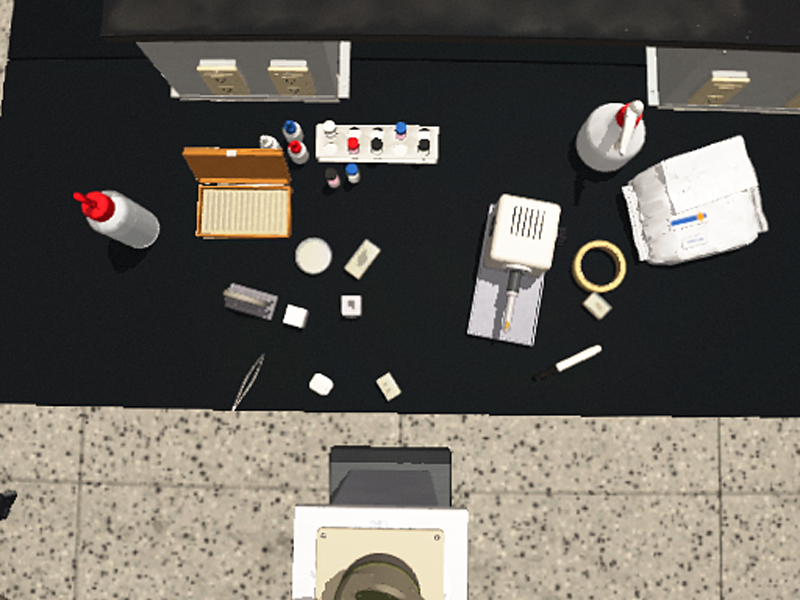

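View pics/scene0b.png

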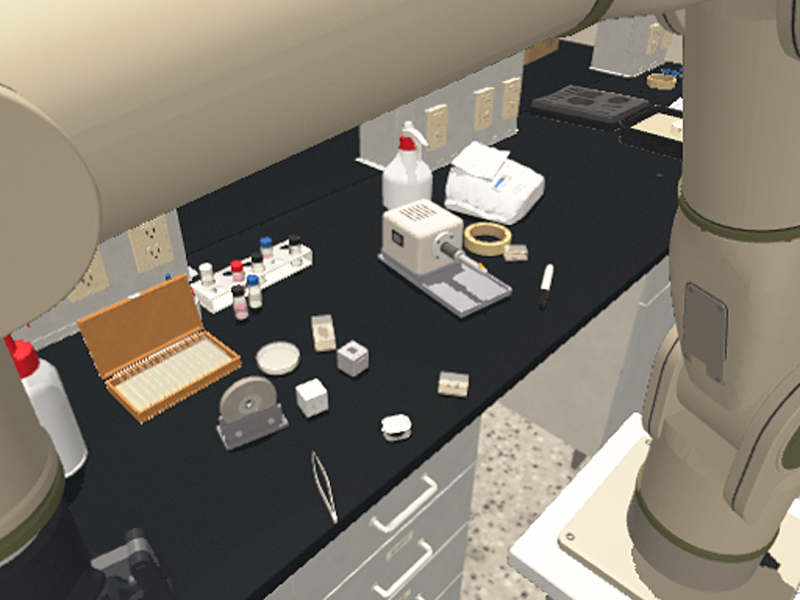

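```bash
python3 - <<'E'
import cv2,numpy as np
t=cv2.imread("pics/top0.png");s=cv2.imread("pics/scene0.png")
f=lambda im,x,y,w,h:cv2.resize(im[y:y+h,x:x+w],(400,300),interpolation=cv2.INTER_CUBIC)
a=np.vstack([np.hstack([f(t,135,150,112,84),f(t,290,120,144,108)]),np.hstack([f(s,130,205,128,96),f(s,236,120,112,84)])])
cv2.imwrite("pics/z.png",a)
E
```

```text
(no output)
```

View pics/z.png

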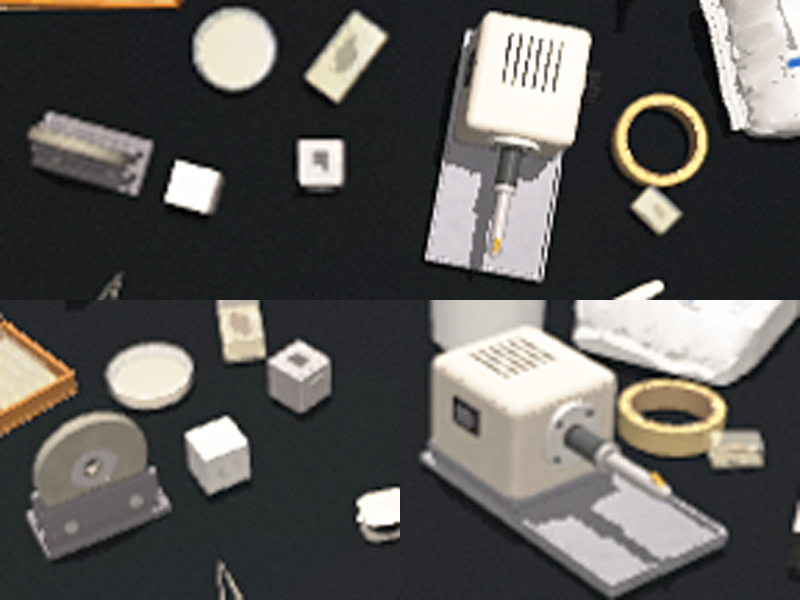

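```bash
cat > h.py <<'E'
import numpy as np,cv2
from scipy.spatial.transform import Rotation as R
from scipy.optimize import least_squares
from workcell import manip, imaging
def cam(n,obs=None):
    m=imaging.camera_model(n)
    if n=="wrist":
        o=obs or manip.get_obs()
        T=np.eye(4);T[:3,:3]=R.from_quat(o["ee_rot"]).as_matrix();T[:3,3]=o["position"]
        W=np.linalg.inv(T@m["hand_eye"])
    else: W=m["world_to_cam"]
    return m["camera_matrix"],m["k1"],W
def proj(c,P):
    K,k,W=c;P=np.atleast_2d(P);q=P@W[:3,:3].T+W[:3,3]
    s=np.c_[q[:,0],-q[:,1]]/-q[:,2:];s=s*(1+k*(s**2).sum(1,keepdims=True))
    return s*[K[0,0],K[1,1]]+[K[0,2],K[1,2]]
def unproj(c,uv,z):
    K,k,W=c;uv=np.atleast_2d(uv).astype(float);d=(uv-[K[0,2],K[1,2]])/[K[0,0],K[1,1]];s=d.copy()
    for _ in range(20): s=d/(1+k*(s**2).sum(1,keepdims=True))
    r=np.c_[s[:,0],-s[:,1],-np.ones(len(s))]@W[:3,:3]
    C=-W[:3,:3].T@W[:3,3]
    return C+r*((z-C[2])/r[:,2])[:,None]
def unz(X,s,o): return (np.array(X,float)+.5)/s-.5+o
E
python3 - <<'E'
from h import *
t=cam("top");s=cam("scene")
tr=lambda X:unz(np.array(X)-[400,0],400/144,[290,120])
tl=lambda X:unz(X,400/112,[135,150])
sl=lambda X:unz(np.array(X)-[0,300],3.125,[130,205])
sr=lambda X:unz(np.array(X)-[400,300],400/112,[236,120])
roof=[(482,12),(592,32),(572,138),(465,125)]
p=unproj(t,tr(roof),.108);print("roof",p[:,:2].round(4),p.mean(0))
p=unproj(t,tr([(495,256),(497,240),(507,150)]),.07);print("spindle top",p.round(4),np.degrees(np.arctan2(*(p[2]-p[0])[[1,0]])))
p=unproj(t,tr([(425,257),(545,280)]),.02);print("bed",p.round(4))
p=unproj(s,sr([(670,492),(578,437)]),.07);print("spindle scene",p.round(4))
p=unproj(s,sr([(612,593),(727,530)]),.02);print("bed scene",p.round(4))
p=unproj(t,tl([(47,112),(153,140),(137,195),(32,165)]),.034);print("stand",p.round(4),p.mean(0))
p=unproj(t,tl([(28,133),(130,160)]),.075);print("wheel",p.round(4))
p=unproj(t,tl([(172,160),(222,170),(213,213),(165,205)]),.034);print("spacer",p.round(4),p.mean(0))
p=unproj(t,tl([(298,140),(344,140),(345,184),(298,184)]),.034);print("cap",p.round(4),p.mean(0))
p=unproj(s,sl([(296,341),(331,368),(300,385),(267,363),(187,451),(227,416),(250,446),(213,461)]),.034);print("cap,spacer scene",p.round(4))
p=unproj(s,sl([(92,466)]),.052);print("wheel centre scene",p.round(4))
E
```

```text
roof [[ 0.7109 -0.1994]
 [ 0.6931 -0.3078]
 [ 0.5874 -0.2871]
 [ 0.5982 -0.1829]] [ 0.64740789 -0.24430355  0.108     ]
spindle top [[ 0.4738 -0.2181  0.07  ]
 [ 0.4898 -0.2201  0.07  ]
 [ 0.5802 -0.2301  0.07  ]] -6.409440006678165
bed [[ 0.4745 -0.1534  0.02  ]
 [ 0.4528 -0.2778  0.02  ]]
spindle scene [[ 0.4728 -0.2199  0.07  ]
 [ 0.5757 -0.2343  0.07  ]]
bed scene [[ 0.4634 -0.143   0.02  ]
 [ 0.4504 -0.2725  0.02  ]]
stand [[0.5555 0.2814 0.034 ]
 [0.5343 0.1948 0.034 ]
 [0.49   0.2059 0.034 ]
 [0.5125 0.2915 0.034 ]] [0.52307769 0.24338794 0.034     ]
wheel [[0.5336 0.2841 0.075 ]
 [0.514  0.2038 0.075 ]]
spacer [[0.5185 0.1789 0.034 ]
 [0.5112 0.1386 0.034 ]
 [0.4768 0.1446 0.034 ]
 [0.4824 0.1832 0.034 ]] [0.49723814 0.16132203 0.034     ]
cap [[0.5364 0.0785 0.034 ]
 [0.537  0.0417 0.034 ]
 [0.5018 0.0401 0.034 ]
 [0.5011 0.0775 0.034 ]] [0.51908593 0.05946323 0.034     ]
cap,spacer scene [[0.5359 0.0468 0.034 ]
 [0.4924 0.0508 0.034 ]
 [0.4951 0.0813 0.034 ]
 [0.5323 0.0811 0.034 ]
 [0.5008 0.1869 0.034 ]
 [0.5084 0.1427 0.034 ]
 [0.4724 0.1523 0.034 ]
 [0.4798 0.1807 0.034 ]]
wheel centre scene [[0.5203 0.2527 0.052 ]]
```

```bash
cat >> h.py <<'E'
def yaw(o):
    M=R.from_quat(o["ee_rot"]).as_matrix();return np.degrees(np.arctan2(M[1,1],M[0,1]))
def plan(xyz,phi=None,n=None,o=None):
    o=o or manip.get_obs();f=yaw(o);phi=f if phi is None else phi
    d=np.array(xyz)-o["position"];a=f-phi; n=n or max(1,int(np.ceil(max(np.linalg.norm(d)/.048,abs(a)/8.5))))
    S=np.zeros((2,2))
    for k in range(n):
        g=np.radians(f-a/n*(k+.5));S+=[[-np.sin(g),np.cos(g)],[np.cos(g),np.sin(g)]]
    v=np.linalg.solve(S,d[:2])
    print("rows",n,"offset",np.r_[v,-d[2]/n].round(4),"rot z",round(a/n,2),"| pos",o["position"].round(4),"yaw",round(f,2),"F",o["ft_force"].round(1),"t",round(o["clock"],1))
E
sed -i 's/S+=\[\[-np.sin(g),np.cos(g)\],\[np.cos(g),np.sin(g)\]\]/S+=[[-np.sin(g),np.cos(g)],[np.cos(g),np.sin(g)]]/' h.py
python3 -c "
from h import *
plan([.523,.246,.2],-13.7)
"
```

```text
rows 10 offset [-0.0483  0.012   0.0042] rot z 8.32 | pos [0.2188 0.5852 0.2417] yaw 69.5 F [-0.5 -0.3 -0.1] t 0.1
```

>>> jog_arm --deltas '[{"gripper": 1, "offset": [-0.0439, 0.0109, 0.0038], "rotation": [0, 0, 7.56]}, {"gripper": 1, "offset": [-0.0439, 0.0109, 0.0038], "rotation": [0, 0, 7.56]}, {"gripper": 1, "offset": [-0.0439, 0.0109, 0.0038], "rotation": [0, 0, 7.56]}, {"gripper": 1, "offset": [-0.0439, 0.0109, 0.0038], "rotation": [0, 0, 7.56]}, {"gripper": 1, "offset": [-0.0439, 0.0109, 0.0038], "rotation": [0, 0, 7.56]}, {"gripper": 1, "offset": [-0.0439, 0.0109, 0.0038], "rotation": [0, 0, 7.56]}, {"gripper": 1, "offset": [-0.0439, 0.0109, 0.0038], "rotation": [0, 0, 7.56]}, {"gripper": 1, "offset": [-0.0439, 0.0109, 0.0038], "rotation": [0, 0, 7.56]}, {"gripper": 1, "offset": [-0.0439, 0.0109, 0.0038], "rotation": [0, 0, 7.56]}, {"gripper": 1, "offset": [-0.0439, 0.0109, 0.0038], "rotation": [0, 0, 7.56]}, {"gripper": 1, "offset": [-0.0439, 0.0109, 0.0038], "rotation": [0, 0, 7.56]}, {"gripper": 1, "offset": [0, 0, 0], "rotation": [0, 0, 0]}, {"gripper": 1, "offset": [0, 0, 0], "rotation": [0, 0, 0]}]'

```text
clock: 1.45
position: [0.5446, 0.2661, 0.2005]
ee_rot: [0.787, 0.617, -0.0, -0.0]
ft_force: [-1.2, 1.1, -0.2]
grip_width: 1.0
grasp_force: 0.0
```

```bash
python3 - <<'E'
from h import *
o=manip.get_obs();im=imaging.camera("wrist");cv2.imwrite("pics/w1.png",im)
plan([.523,.246,.2],-13.7,o=o);np.save("o1.npy",o,allow_pickle=True)
cv2.imwrite("pics/w1b.png",cv2.resize(im,(800,600),interpolation=cv2.INTER_CUBIC))
E
```

```text
rows 1 offset [-0.0246 -0.0163  0.0005] rot z -0.05 | pos [0.5446 0.2661 0.2005] yaw -13.75 F [-1.2  1.1 -0.2] t 1.4
```

View pics/w1b.png

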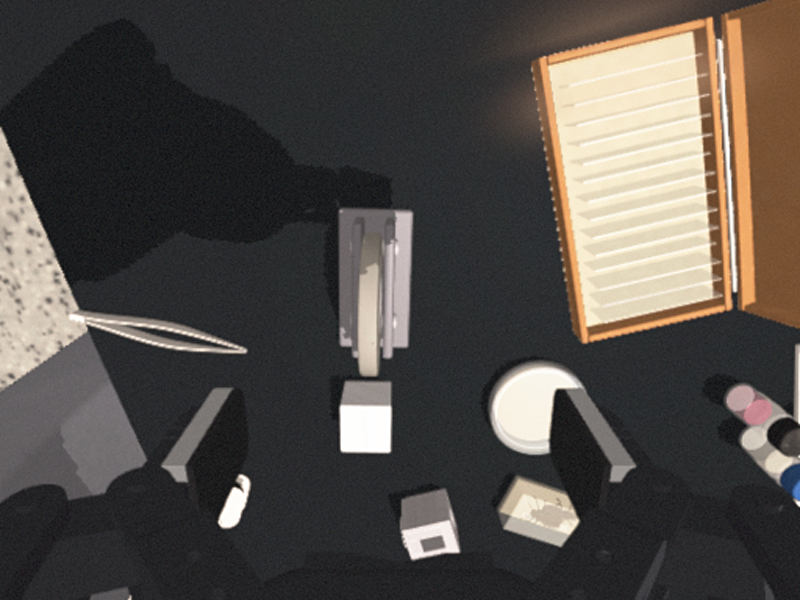

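```bash
sed -i 's/(k+.5)/k/' h.py; python3 - <<'E'
from h import *
o=np.load("o1.npy",allow_pickle=True).item();c=cam("wrist",o);im=cv2.imread("pics/w1.png").astype(int)
for r in range(146,246,6):
    print(r,[ "%d,%d"%(im[r,k,2],im[r,k,2]-im[r,k,0]) for k in range(222,250)])
E
```

```text
146 ['107,5', '108,6', '107,5', '96,4', '99,3', '109,6', '110,3', '106,5', '103,2', '82,5', '81,3', '94,4', '107,6', '107,4', '110,5', '112,6', '108,7', '108,5', '107,4', '110,6', '110,3', '109,7', '111,4', '109,5', '92,3', '102,3', '105,3', '107,3']
152 ['107,5', '109,3', '108,4', '105,5', '104,5', '109,6', '106,6', '108,5', '99,4', '84,6', '102,15', '110,12', '111,14', '105,13', '106,16', '107,15', '108,16', '113,15', '108,15', '106,14', '103,13', '99,13', '103,10', '106,4', '99,4', '99,2', '104,6', '111,4']
158 ['109,5', '112,6', '135,9', '113,6', '104,7', '110,6', '108,4', '107,5', '100,5', '110,11', '121,18', '123,17', '118,15', '122,18', '120,18', '124,17', '115,17', '120,16', '117,16', '112,17', '112,17', '100,14', '130,15', '158,12', '138,9', '153,8', '182,10', '204,12']
164 ['109,7', '107,5', '103,6', '97,8', '98,3', '105,3', '109,3', '109,4', '102,10', '123,16', '127,17', '128,19', '130,19', '130,19', '127,19', '129,17', '127,19', '127,19', '127,19', '125,19', '114,16', '114,14', '107,13', '109,8', '128,6', '158,9', '185,11', '203,13']
170 ['111,8', '112,7', '106,7', '99,7'
[... 2788 characters left out ...]
95,29', '205,29', '210,32', '208,32', '211,32', '212,30', '215,32', '218,32', '217,32', '218,31', '212,32', '144,20', '111,14', '54,2', '38,0', '36,-7', '45,-2', '51,-3', '44,-3', '43,-3']
236 ['43,-4', '46,-3', '43,0', '41,-5', '44,0', '43,-1', '40,-3', '75,7', '168,25', '188,27', '192,28', '192,28', '194,29', '193,29', '198,30', '197,28', '201,31', '204,31', '198,31', '150,23', '85,8', '48,-1', '44,-1', '39,-7', '44,-3', '43,-1', '40,-9', '42,-7']
242 ['26,0', '33,2', '36,-4', '28,-2', '32,2', '30,1', '33,0', '26,-1', '25,-2', '25,0', '27,-1', '30,0', '28,-3', '19,-5', '25,-5', '23,0', '26,-3', '22,-5', '23,1', '32,1', '28,-4', '37,-4', '35,-5', '41,-2', '39,-2', '41,-3', '40,-4', '38,-5']
```

```bash
cat >> h.py <<'E'
def circ(cx,cy,cz,ps,dx,r,n=721):
    a=np.linspace(0,2*np.pi,n);l=np.c_[np.full(n,dx),r*np.cos(a),r*np.sin(a)]
    return l@R.from_euler('z',ps).as_matrix().T+[cx,cy,cz]
E
python3 - <<'E'
from h import *
o=np.load("o1.npy",allow_pickle=True).item();c=cam("wrist",o)
L={182:229.3,194:229.0,206:228.7,218:228.7,230:229.1};Rr={182:241,194:240.8,206:240.7,218:240.7,230:240.8}
def res(p):
    a=proj(c,circ(p[0],p[1],.052,p[2],-.005,.04));b=proj(c,circ(p[0],p[1],.052,p[2],.005,.04))
    out=[]
    up=slice(0,361)
    for q,D in((a,L),(b,Rr)):
        q=q[up];q=q[np.argsort(q[:,1])]
        # visible arc: upper half
        out+=[np.interp(r,q[:,1],q[:,0])-v for r,v in D.items()]
    allq=np.r_[a,b]
    return np.r_[out,(allq[:,1].max()-239.5)*.5]
s=least_squares(res,[.523,.246,-.24],x_scale=[.01,.01,.1],diff_step=1e-3)
print(s.x,np.degrees(s.x[2]),res(s.x).round(2))
q=proj(c,circ(*s.x[:2],.052,s.x[2],0,.04));print(q[:,1].min(),q[:,1].max())
for n,im,z in(("spacer",[(341,405),(391,405),(391,453),(341,453)],.034),("cap",[(402,527),(455,522),(459,553),(408,559)],.034)):
    p=unproj(c,unz(im,800/512,0),z);print(n,p.round(4),p.mean(0))
E
```

```text
[ 0.52686651  0.25282456 -0.26012058] -14.90381117056231 [-0.75 -0.77 -0.6  -0.51 -0.46  0.78  0.7   0.61  0.52  0.49  0.02]
146.9010903875938 239.43740452316692
spacer [[0.4884 0.1845 0.034 ]
 [0.5193 0.177  0.034 ]
 [0.5107 0.1422 0.034 ]
 [0.4787 0.15   0.034 ]] [0.49927672 0.16343425 0.034     ]
cap [[0.5034 0.0814 0.034 ]
 [0.5402 0.0767 0.034 ]
 [0.5374 0.0489 0.034 ]
 [0.5008 0.0523 0.034 ]] [0.52044074 0.06482494 0.034     ]
```

```bash
python3 -c "
from h import *
plan([.5262,.2522,.080],-14.5,n=4)
"
```

```text
rows 4 offset [-0.0048 -0.0034  0.0301] rot z 0.23 | pos [0.5442 0.2677 0.2005] yaw -13.59 F [0.5 0.4 0.4] t 1.5
```

>>> jog_arm --deltas '[{"gripper": 1, "offset": [-0.0096, -0.0068, 0.02], "rotation": [0, 0, 0.46]}, {"gripper": 1, "offset": [-0.0096, -0.0068, 0.02], "rotation": [0, 0, 0.46]}, {"gripper": 0.6, "offset": [0, 0, 0.03], "rotation": [0, 0, 0]}, {"gripper": 0.5, "offset": [0, 0, 0.03], "rotation": [0, 0, 0]}, {"gripper": 0.5, "offset": [0, 0, 0.0205], "rotation": [0, 0, 0]}, {"gripper": 0.4, "offset": [0, 0, 0], "rotation": [0, 0, 0]}, {"gripper": 0.3, "offset": [0, 0, 0], "rotation": [0, 0, 0]}, {"gripper": 0, "offset": [0, 0, 0], "rotation": [0, 0, 0]}, {"gripper": 0, "offset": [0, 0, 0], "rotation": [0, 0, 0]}, {"gripper": 0, "offset": [0, 0, 0], "rotation": [0, 0, 0]}]' --newtons 60

```text
clock: 2.5
position: [0.5274, 0.2527, 0.0815]
ee_rot: [0.791, 0.612, 0.001, -0.0]
ft_force: [-1.1, 1.1, 6.6]
grip_width: 0.101
grasp_force: 62.4
```

```bash
python3 -c "
from h import *
plan([.5262,.2522,.080],-14.5,n=4)
o=manip.get_obs();print(o['grip_width'],o['grasp_force'],o['torque'])
"
```

```text
rows 4 offset [-0.0002 -0.0003  0.0004] rot z -0.01 | pos [0.5274 0.2527 0.0815] yaw -14.55 F [-1.1  1.1  6.6] t 2.5
0.1013372399400994 62.41990948095918 [0.3621337  0.19163516 0.06423547]
```

>>> jog_arm --deltas '[{"gripper": 0, "offset": [0, 0, -0.02], "rotation": [0, 0, 0]}, {"gripper": 0, "offset": [0, 0, -0.03], "rotation": [0, 0, 0]}, {"gripper": 0, "offset": [0, 0, -0.03], "rotation": [0, 0, 0]}, {"gripper": 0, "offset": [0, 0, -0.02], "rotation": [0, 0, 0]}, {"gripper": 0, "offset": [0, 0, 0], "rotation": [0, 0, 0]}]'

```text
clock: 3.0
position: [0.5281, 0.2523, 0.1833]
ee_rot: [0.791, 0.612, 0.003, 0.0]
ft_force: [0.8, 0.1, -1.8]
grip_width: 0.097
grasp_force: 61.4
```

```bash
python3 -c "
from h import *
plan([.4345,-.213,.17],-8.5,n=12)
o=manip.get_obs();print(o['grip_width'],o['grasp_force'],o['torque'])
"
```

```text
rows 12 offset [-0.0396  0.0003  0.0011] rot z -0.51 | pos [0.5281 0.2523 0.1833] yaw -14.59 F [ 0.8  0.1 -1.8] t 3.0
0.09678079079314952 61.42309136688709 [0.01476186 0.02506528 0.04915617]
```

>>> jog_arm --deltas '[{"gripper": 0, "offset": [-0.0396, 0.0003, 0.001], "rotation": [0, 0, -0.51]}, {"gripper": 0, "offset": [-0.0396, 0.0003, 0.001], "rotation": [0, 0, -0.51]}, {"gripper": 0, "offset": [-0.0396, 0.0003, 0.001], "rotation": [0, 0, -0.51]}, {"gripper": 0, "offset": [-0.0396, 0.0003, 0.001], "rotation": [0, 0, -0.51]}, {"gripper": 0, "offset": [-0.0396, 0.0003, 0.001], "rotation": [0, 0, -0.51]}, {"gripper": 0, "offset": [-0.0396, 0.0003, 0.001], "rotation": [0, 0, -0.51]}, {"gripper": 0, "offset": [-0.0396, 0.0003, 0.001], "rotation": [0, 0, -0.51]}, {"gripper": 0, "offset": [-0.0396, 0.0003, 0.001], "rotation": [0, 0, -0.51]}, {"gripper": 0, "offset": [-0.0396, 0.0003, 0.001], "rotation": [0, 0, -0.51]}, {"gripper": 0, "offset": [-0.0396, 0.0003, 0.001], "rotation": [0, 0, -0.51]}, {"gripper": 0, "offset": [-0.0396, 0.0003, 0.001], "rotation": [0, 0, -0.51]}, {"gripper": 0, "offset": [-0.0396, 0.0003, 0.001], "rotation": [0, 0, -0.51]}, {"gripper": 0, "offset": [0, 0, 0], "rotation": [0, 0, 0]}, {"gripper": 0, "offset": [0, 0, 0], "rotation": [0, 0, 0]}, {"gripper": 0, "offset": [0, 0, 0], "rotation": [0, 0, 0]}]'

```text
clock: 4.5
position: [0.4331, -0.213, 0.1674]
ee_rot: [0.757, 0.653, -0.0, -0.0]
ft_force: [0.4, -0.7, -1.1]
grip_width: 0.099
grasp_force: 61.4
```

```bash
python3 - <<'E'
from h import *
o=manip.get_obs();im=imaging.camera("wrist");cv2.imwrite("pics/w2.png",im);np.save("o2.npy",o,allow_pickle=True)
plan([.4345,-.213,.0995],-8.5,o=o);print(o['torque'],R.from_quat(o['ee_rot']).as_matrix().round(4))
cv2.imwrite("pics/w2b.png",cv2.resize(im,(800,600),interpolation=cv2.INTER_CUBIC))
E
```

```text
rows 2 offset [0.0001 0.0007 0.0339] rot z 0.05 | pos [ 0.4331 -0.213   0.1674] yaw -8.4 F [ 0.4 -0.7 -1.1] t 4.5
[ 0.0134396  -0.00425232  0.03533139] [[ 1.461e-01  9.893e-01 -9.000e-04]
 [ 9.893e-01 -1.461e-01  5.000e-04]
 [ 4.000e-04 -1.000e-03 -1.000e+00]]
```

View pics/w2b.png

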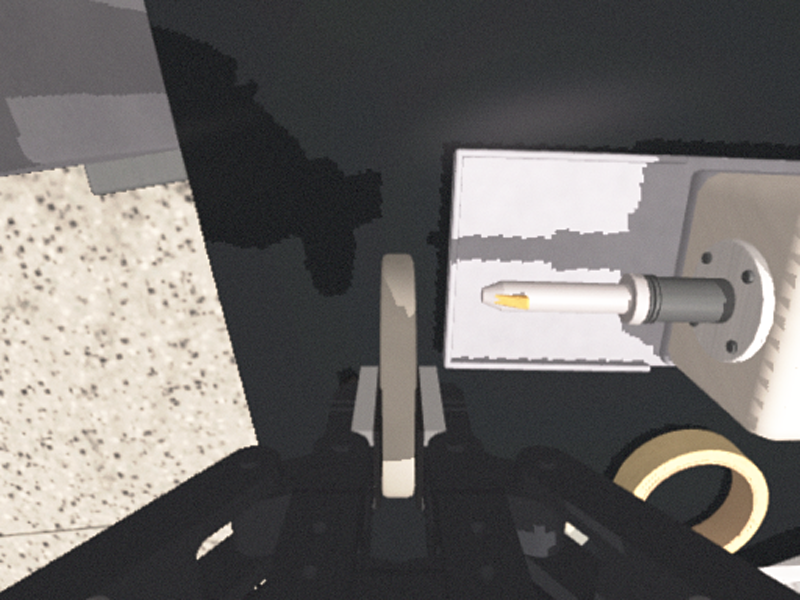

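```bash
python3 - <<'E'
from h import *
o=np.load("o2.npy",allow_pickle=True).item();c=cam("wrist",o)
im=cv2.imread("pics/w2.png").astype(int)
k=512/800
# rod edges by column
for u in range(312,400,8):
    col=im[178:210,u,:].sum(1);d=np.diff(col);print(u,178+d[:16].argmax(),178+16+d[16:].argmin(),end=' | ')
print()
uv=unz([(485,296),(520,297.5),(560,298),(600,298.5),(630,299)],1/k,0)
p=unproj(c,uv,.07);print(p.round(4));d=p[-1]-p[0];print("yaw",np.degrees(np.arctan2(d[1],d[0])))
b=unproj(c,unz([(458,150),(445,367)],1/k,0),.02);e=b[1]-b[0];print("bed",b.round(4),np.degrees(np.arctan2(e[1],e[0]))+ (-90),"ctr",b.mean(0))
p=unproj(c,unz([(632,275),(632,325),(645,299)],1/k,0),.07);print("collar",p.round(4))
def W(dx,dy,dz,r=0):
    T=R.from_quat(o["ee_rot"]).as_matrix();ctr=o["position"]+T@[dx,dy,dz]
    for h in(-.005,.005):
        q=proj(c,circ(*ctr,np.radians(yaw(o)+r),h,.04))/k
        print(dx,dz,h,"rows",q[:,1].min().round(1),q[:,1].max().round(1),"cols",q[:,0].min().round(1),q[:,0].max().round(1))
W(0,0,.0295);W(.002,0,.0295);W(0,0,.0315)
g=im.sum(2)
print([int(x) for x in g[150:172,255]],[int(x) for x in g[308:325,255]])
print([int(x) for x in g[200,236:276]]);print([int(x) for x in g[170,236:276]])
E
```

```text
312 184 207 | 320 182 196 | 328 189 197 | 336 190 195 | 344 181 197 | 352 181 197 | 360 181 198 | 368 182 197 | 376 182 198 | 384 182 198 | 392 182 198 | 
[[ 0.4737 -0.2157  0.07  ]
 [ 0.4894 -0.2187  0.07  ]
 [ 0.5076 -0.2216  0.07  ]
 [ 0.5259 -0.2246  0.07  ]
 [ 0.5398 -0.2269  0.07  ]]
yaw -9.639480044842724
bed [[ 0.4738 -0.1531  0.02  ]
 [ 0.4527 -0.2731  0.02  ]] -189.97783063342501 ctr [ 0.46328717 -0.21311136  0.02      ]
collar [[ 0.5408 -0.2155  0.07  ]
 [ 0.5406 -0.24    0.07  ]
 [ 0.5467 -0.2279  0.07  ]]
0 0.0295 -0.005 rows 248.8 496.0 cols 374.7 383.2
0 0.0295 0.005 rows 248.8 496.0 cols 407.6 413.4
0.002 0.0295 -0.005 rows 242.8 490.7 cols 374.6 383.1
0.002 0.0295 0.005 rows 242.8 490.7 cols 407.6 413.4
0 0.0315 -0.005 rows 247.4 491.7 cols 375.0 383.3
0 0.0315 0.005 rows 247.4 491.7 cols 407.5 413.1
[161, 159, 171, 149, 162, 158, 169, 164, 171, 160, 155, 174, 237, 327, 334, 340, 344, 335, 349, 359, 369, 367] [660, 668, 659, 665, 652, 651, 637, 642, 625, 560, 352, 153, 148, 131, 157, 147, 148]
[168, 140, 145, 157, 153, 165, 155, 265, 367, 425, 411, 404, 417, 411, 412, 420, 403, 411, 404, 417, 409, 422, 407, 416, 516, 553, 568, 564, 540, 381, 211, 147, 165, 174, 154, 154, 146, 148, 164, 158]
[160, 158, 162, 156, 146, 170, 141, 170, 253, 337, 373, 380, 378, 368, 358, 362, 371, 368, 370, 369, 366, 362, 368, 357, 367, 367, 367, 375, 294, 186, 165, 158, 145, 167, 158, 158, 160, 157, 153, 164]
```

```bash
python3 -c "
from h import *
plan([.4443,-.2097,.0995],-9.7,n=4)
"
```

```text
rows 4 offset [0.0012 0.0026 0.017 ] rot z 0.33 | pos [ 0.4333 -0.2128  0.1675] yaw -8.36 F [ 0.1  1.  -2.4] t 4.5
```

>>> jog_arm --deltas '[{"gripper": 0, "offset": [0.0012, 0.0026, 0.017], "rotation": [0, 0, 0.33]}, {"gripper": 0, "offset": [0.0012, 0.0026, 0.017], "rotation": [0, 0, 0.33]}, {"gripper": 0, "offset": [0.0012, 0.0026, 0.017], "rotation": [0, 0, 0.33]}, {"gripper": 0, "offset": [0.0012, 0.0026, 0.017], "rotation": [0, 0, 0.33]}, {"gripper": 0, "offset": [0, 0, 0], "rotation": [0, 0, 0]}, {"gripper": 0, "offset": [0, 0, 0], "rotation": [0, 0, 0]}, {"gripper": 0, "offset": [0, 0, 0], "rotation": [0, 0, 0]}]'

```text
clock: 5.25
position: [0.4447, -0.2107, 0.1008]
ee_rot: [0.765, 0.644, 0.0, 0.0]
ft_force: [0.1, -0.4, -0.9]
grip_width: 0.1
grasp_force: 61.3
```

```bash
python3 - <<'E'
from h import *
o=manip.get_obs();plan([.4443,-.2097,.0995],-9.7,o=o)
im=imaging.camera("wrist");s=imaging.camera("scene");np.save("o3.npy",o,allow_pickle=True)
cv2.imwrite("pics/w3.png",im);cv2.imwrite("pics/s3.png",s)
f=lambda im,x,y,w,h:cv2.resize(im[y:y+h,x:x+w],(400,300),interpolation=cv2.INTER_CUBIC)
a=np.hstack([cv2.resize(f(im,220,120,240,180),(400,300)),f(s,236,120,112,84)])
cv2.imwrite("pics/z3.png",a)
E
```

```text
rows 1 offset [ 0.001  -0.0006  0.0013] rot z -0.04 | pos [ 0.4447 -0.2107  0.1008] yaw -9.74 F [ 0.1 -0.4 -0.9] t 5.2
```

View pics/z3.png

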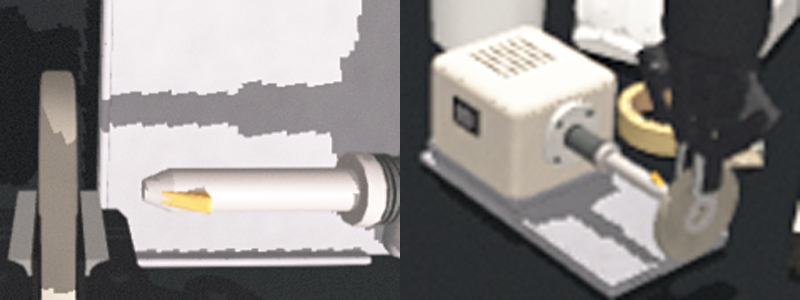

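```bash
python3 - <<'E'
from h import *
o=np.load("o3.npy",allow_pickle=True).item();c=cam("wrist",o);s=cam("scene")
w=lambda X:unz(X,400/240,[220,120])
print(unproj(c,w([(145,190),(200,189.5),(280,189),(340,188.5)]),.07).round(4))
im=cv2.imread("pics/w3.png").astype(int).sum(2)
for u in range(330,425,12):
    d=np.diff(im[200:265,u]);print(u,200+d[:30].argmax(),200+30+d[30:].argmin(),[int(v) for v in im[216:250:1,u]] if u==354 else '')
print([int(v) for v in im[155:172,255]])
T=R.from_quat(o["ee_rot"]).as_matrix()
for dx in(0,-.002):
    q=proj(c,circ(*(o["position"]+T@[dx,0,.0295]),np.radians(yaw(o)),0,.04));print(dx,q[:,1].min(),q[:,1].max())
for z in(.0275,.0295,.0315):
  for dx in(0,-.002):
    q=proj(s,o["position"]+T@[dx,-.005,z]);print(z,dx,((q-[236,120]+.5)*400/112-.5+[400,0]).round(1))
S=cv2.imread("pics/s3.png");cv2.imwrite("pics/s3z.png",cv2.resize(S[165:200,300:340],(640,560),interpolation=cv2.INTER_CUBIC))
E
```

```text
[[ 0.4729 -0.2149  0.07  ]
 [ 0.4901 -0.2178  0.07  ]
 [ 0.5154 -0.2221  0.07  ]
 [ 0.5347 -0.2254  0.07  ]]
330 224 234 
342 223 233 
354 223 245 [714, 704, 707, 708, 623, 408, 416, 462, 526, 564, 595, 622, 645, 675, 690, 707, 723, 734, 746, 757, 763, 764, 763, 759, 754, 747, 743, 733, 727, 711, 687, 688, 699, 696]
366 201 245 
378 200 245 
390 223 244 
402 222 245 
414 200 245 
[111, 116, 83, 115, 104, 102, 119, 207, 332, 323, 337, 347, 358, 349, 368, 367, 365]
0 159.26281487093564 317.4983090634789
-0.002 163.0535744783478 320.88357500068014
0.0275 0 [[698.  210.1]]
0.0275 -0.002 [[699.9 209.2]]
0.0295 0 [[697.7 212.3]]
0.0295 -0.002 [[699.6 211.5]]
0.0315 0 [[697.4 214.6]]
0.0315 -0.002 [[699.3 213.7]]
```

View pics/s3z.png

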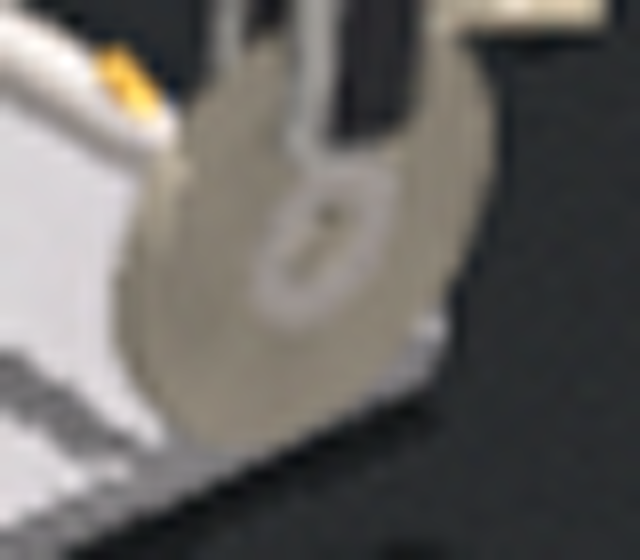

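>>> jog_arm --deltas '[{"gripper": 0, "offset": [0.0019, 0, 0.0013], "rotation": [0, 0, 0]}, {"gripper": 0, "offset": [0, 0.01, 0], "rotation": [0, 0, 0]}, {"gripper": 0, "offset": [0, 0.01, 0], "rotation": [0, 0, 0]}, {"gripper": 0, "offset": [0, 0.005, 0], "rotation": [0, 0, 0]}, {"gripper": 0, "offset": [0, 0.003, 0], "rotation": [0, 0, 0]}, {"gripper": 0, "offset": [0, 0.002, 0], "rotation": [0, 0, 0]}, {"gripper": 0, "offset": [0, 0.002, 0], "rotation": [0, 0, 0]}, {"gripper": 0, "offset": [0, 0, 0], "rotation": [0, 0, 0]}]'

```text
clock: 6.15
position: [0.4755, -0.2142, 0.0987]
ee_rot: [0.765, 0.644, -0.0, -0.001]
ft_force: [-4.0, 2.7, 5.6]
grip_width: 0.097
grasp_force: 62.4
```

>>> jog_arm --deltas '[{"gripper": 0, "offset": [0, 0, -0.001], "rotation": [0, 0, 0]}, {"gripper": 0, "offset": [0, 0.002, 0], "rotation": [0, 0, 0]}, {"gripper": 0, "offset": [0, 0.002, 0], "rotation": [0, 0, 0]}, {"gripper": 0, "offset": [0, 0, 0], "rotation": [0, 0, 0]}]'

```text
clock: 6.55
position: [0.4806, -0.2152, 0.0998]
ee_rot: [0.765, 0.644, 0.0, 0.0]
ft_force: [-0.8, 0.5, 1.7]
grip_width: 0.097
grasp_force: 61.8
```

>>> jog_arm --deltas '[{"gripper": 0, "offset": [0, 0.003, 0], "rotation": [0, 0, 0]}, {"gripper": 0, "offset": [0, 0.003, 0], "rotation": [0, 0, 0]}, {"gripper": 0, "offset": [0, 0.003, 0], "rotation": [0, 0, 0]}, {"gripper": 0, "offset": [0, 0.003, 0], "rotation": [0, 0, 0]}, {"gripper": 0, "offset": [0, 0, 0], "rotation": [0, 0, 0]}]'

```text
clock: 7.05
position: [0.493, -0.2173, 0.1]
ee_rot: [0.765, 0.644, 0.0, 0.001]
ft_force: [1.5, 0.3, 3.2]
grip_width: 0.103
grasp_force: 62.0
```

```bash
python3 -c "
from h import *
o=manip.get_obs();plan(o['position'],-9.7,o=o);print(o['torque'],o['grip_width'])"
```

```text
rows 1 offset [ 0.  0. -0.] rot z -0.06 | pos [ 0.493  -0.2173  0.1   ] yaw -9.76 F [1.5 0.3 3.2] t 7.0
[ 0.10410765 -0.29221821  0.03859251] 0.10288340631647006
```

>>> jog_arm --deltas '[{"gripper": 0, "offset": [0, 0.004, 0], "rotation": [0, 0, 0]}, {"gripper": 0, "offset": [0, 0.004, 0], "rotation": [0, 0, 0]}, {"gripper": 0, "offset": [0, 0.004, 0], "rotation": [0, 0, 0]}, {"gripper": 0, "offset": [0, 0.004, 0], "rotation": [0, 0, 0]}, {"gripper": 0, "offset": [0, 0.004, 0], "rotation": [0, 0, 0]}, {"gripper": 0, "offset": [0, 0, 0], "rotation": [0, 0, 0]}]'

```text
clock: 7.65
position: [0.5121, -0.2206, 0.0995]
ee_rot: [0.765, 0.644, -0.0, 0.0]
ft_force: [0.0, 0.4, 0.3]
grip_width: 0.103
grasp_force: 61.6
```

>>> jog_arm --deltas '[{"gripper": 0, "offset": [0, 0.004, 0], "rotation": [0, 0, 0]}, {"gripper": 0, "offset": [0, 0.004, 0], "rotation": [0, 0, 0]}, {"gripper": 0, "offset": [0, 0.004, 0], "rotation": [0, 0, 0]}, {"gripper": 0, "offset": [0, 0.003, 0], "rotation": [0, 0, 0]}, {"gripper": 0, "offset": [0, 0.001, 0], "rotation": [0, 0, 0]}, {"gripper": 0, "offset": [0, 0.001, 0], "rotation": [0, 0, 0]}, {"gripper": 0, "offset": [0, 0, 0], "rotation": [0, 0, 0]}]'

```text
clock: 8.35
position: [0.5284, -0.2235, 0.0996]
ee_rot: [0.765, 0.644, 0.0, -0.0]
ft_force: [-0.1, 0.6, -0.6]
grip_width: 0.102
grasp_force: 61.5
```

>>> jog_arm --deltas '[{"gripper": 0, "offset": [0, 0.001, 0], "rotation": [0, 0, 0]}, {"gripper": 0, "offset": [0, 0.001, 0], "rotation": [0, 0, 0]}, {"gripper": 0, "offset": [0, 0.001, 0], "rotation": [0, 0, 0]}, {"gripper": 0, "offset": [0, 0, 0], "rotation": [0, 0, 0]}]'

```text
clock: 8.75
position: [0.5314, -0.224, 0.0997]
ee_rot: [0.765, 0.644, 0.0, 0.0]
ft_force: [0.1, -0.2, -0.9]
grip_width: 0.101
grasp_force: 61.4
```

>>> jog_arm --deltas '[{"gripper": 0, "offset": [0, 0.001, 0], "rotation": [0, 0, 0]}, {"gripper": 0, "offset": [0, 0.001, 0], "rotation": [0, 0, 0]}, {"gripper": 0, "offset": [0, 0, 0], "rotation": [0, 0, 0]}]'

```text
clock: 9.05
position: [0.5326, -0.2241, 0.0995]
ee_rot: [0.765, 0.644, -0.0, -0.001]
ft_force: [-3.7, 1.7, 2.3]
grip_width: 0.103
grasp_force: 61.9
```

>>> jog_arm --deltas '[{"gripper": 0.35, "offset": [0, 0, 0], "rotation": [0, 0, 0]}, {"gripper": 0.35, "offset": [0, 0, 0], "rotation": [0, 0, 0]}, {"gripper": 0.35, "offset": [0, 0, 0], "rotation": [0, 0, 0]}, {"gripper": 0.35, "offset": [0, 0, -0.03], "rotation": [0, 0, 0]}, {"gripper": 0.35, "offset": [0, 0, -0.04], "rotation": [0, 0, 0]}, {"gripper": 0.35, "offset": [0, 0, -0.04], "rotation": [0, 0, 0]}, {"gripper": 1, "offset": [0, 0, 0], "rotation": [0, 0, 0]}]'

```text
clock: 9.75
position: [0.5357, -0.2257, 0.2152]
ee_rot: [0.765, 0.644, 0.003, 0.003]
ft_force: [0.2, 0.0, -0.3]
grip_width: 0.511
grasp_force: 0.0
```

```bash
python3 - <<'E'
from h import *
o=manip.get_obs();im=imaging.camera("wrist");cv2.imwrite("pics/w4.png",im);np.save("o4.npy",o,allow_pickle=True)
s=imaging.camera("scene")
f=lambda im,x,y,w,h:cv2.resize(im[y:y+h,x:x+w],(400,300),interpolation=cv2.INTER_CUBIC)
cv2.imwrite("pics/z4.png",np.hstack([cv2.resize(im,(400,300)),f(s,236,120,112,84)]))
for n in (12,):plan([.4993,.1634,.15],76.4,o=o,n=n)
E
```

```text
rows 12 offset [0.0326 0.0148 0.0054] rot z -7.18 | pos [ 0.5357 -0.2257  0.2152] yaw -9.8 F [ 0.2  0.  -0.3] t 9.8
```

View pics/z4.png

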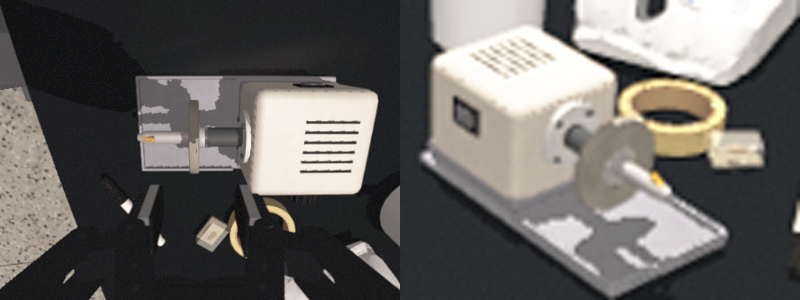

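>>> jog_arm --deltas '[{"gripper": 0.53, "offset": [0.0326, 0.0148, 0.0054], "rotation": [0, 0, -7.18]}, {"gripper": 0.53, "offset": [0.0326, 0.0148, 0.0054], "rotation": [0, 0, -7.18]}, {"gripper": 0.53, "offset": [0.0326, 0.0148, 0.0054], "rotation": [0, 0, -7.18]}, {"gripper": 0.53, "offset": [0.0326, 0.0148, 0.0054], "rotation": [0, 0, -7.18]}, {"gripper": 0.53, "offset": [0.0326, 0.0148, 0.0054], "rotation": [0, 0, -7.18]}, {"gripper": 0.53, "offset": [0.0326, 0.0148, 0.0054], "rotation": [0, 0, -7.18]}, {"gripper": 0.53, "offset": [0.0326, 0.0148, 0.0054], "rotation": [0, 0, -7.18]}, {"gripper": 0.53, "offset": [0.0326, 0.0148, 0.0054], "rotation": [0, 0, -7.18]}, {"gripper": 0.53, "offset": [0.0326, 0.0148, 0.0054], "rotation": [0, 0, -7.18]}, {"gripper": 0.53, "offset": [0.0326, 0.0148, 0.0054], "rotation": [0, 0, -7.18]}, {"gripper": 0.53, "offset": [0.0326, 0.0148, 0.0054], "rotation": [0, 0, -7.18]}, {"gripper": 0.53, "offset": [0.0326, 0.0148, 0.0054], "rotation": [0, 0, -7.18]}, {"gripper": 0.53, "offset": [0, 0, 0], "rotation": [0, 0, 0]}, {"gripper": 0.53, "offset": [0, 0, 0], "rotation": [0, 0, 0]}, {"gripper": 0.53, "offset": [0, 0, 0], "rotation": [0, 0, 0]}]'

```text
clock: 11.35
position: [0.4976, 0.1636, 0.1444]
ee_rot: [0.12, 0.993, -0.0, -0.0]
ft_force: [0.8, 0.0, -0.8]
grip_width: 0.53
grasp_force: 0.0
```

```bash
python3 - <<'E'
from h import *
o=manip.get_obs();im=imaging.camera("wrist");cv2.imwrite("pics/w5.png",im);np.save("o5.npy",o,allow_pickle=True)
cv2.imwrite("pics/w5b.png",cv2.resize(im,(800,600),interpolation=cv2.INTER_CUBIC))
plan([.4993,.1634,.15],76.4,o=o);print(o["grip_width"])
E
```

```text
rows 1 offset [-0.0017  0.0002 -0.0056] rot z -0.16 | pos [0.4976 0.1636 0.1444] yaw 76.24 F [ 0.8  0.  -0.8] t 11.3
0.5300655329661969
```

View pics/w5b.png

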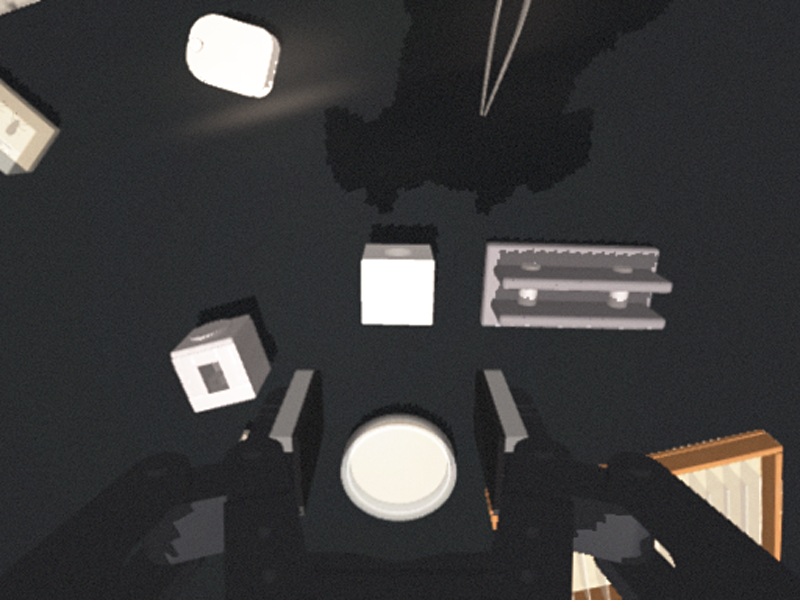

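```bash
python3 - <<'E'
from h import *
o=np.load("o5.npy",allow_pickle=True).item();c=cam("wrist",o)
for n,im in(("spacer",[(361,258),(433,258),(434,325),(361,325)]),("cap",[(171,357),(240,337),(258,395),(195,411)]),("stand",[(488,242),(482,327)])):
    p=unproj(c,unz(im,800/512,0),.034);e=p[2]-p[1] if len(p)>2 else p[1]-p[0];print(n,p.round(4),p.mean(0).round(4),np.degrees(np.arctan2(e[1],e[0])))
    if n=="spacer":
        m=p.mean(0);plan([m[0],m[1],.06],76.4,n=3,o=o)
E
```

```text
spacer [[0.4777 0.1509 0.034 ]
 [0.4857 0.1838 0.034 ]
 [0.5188 0.1769 0.034 ]
 [0.5103 0.1422 0.034 ]] [0.4982 0.1635 0.034 ] -11.741999899230429
rows 3 offset [-0.0002  0.      0.0281] rot z -0.05 | pos [0.4976 0.1636 0.1444] yaw 76.24 F [ 0.8  0.  -0.8] t 11.3
cap [[0.5045 0.0444 0.034 ]
 [0.5024 0.0823 0.034 ]
 [0.5352 0.0807 0.034 ]
 [0.5365 0.0453 0.034 ]] [0.5196 0.0631 0.034 ] -2.795193897040876
stand [[0.4843 0.2104 0.034 ]
 [0.5254 0.1996 0.034 ]] [0.5049 0.205  0.034 ] -14.726260353720368
```

>>> jog_arm --deltas '[{"gripper": 0.53, "offset": [-0.0006, 0, 0.035], "rotation": [0, 0, 0]}, {"gripper": 0.53, "offset": [0, 0, 0.035], "rotation": [0, 0, 0]}, {"gripper": 0.53, "offset": [0, 0, 0.03], "rotation": [0, 0, 0]}, {"gripper": 0.53, "offset": [0, 0, 0.02], "rotation": [0, 0, 0]}, {"gripper": 0.53, "offset": [0, 0, 0.01], "rotation": [0, 0, 0]}, {"gripper": 0.5, "offset": [0, 0, 0], "rotation": [0, 0, 0]}, {"gripper": 0.2, "offset": [0, 0, 0], "rotation": [0, 0, 0]}, {"gripper": 0, "offset": [0, 0, 0], "rotation": [0, 0, 0]}, {"gripper": 0, "offset": [0, 0, 0], "rotation": [0, 0, 0]}, {"gripper": 0, "offset": [0, 0, 0], "rotation": [0, 0, 0]}]' --newtons 60

```text
clock: 12.4
position: [0.4982, 0.1647, 0.0155]
ee_rot: [0.119, 0.993, 0.0, 0.0]
ft_force: [-0.4, -0.3, 2.1]
grip_width: 0.39
grasp_force: 59.8
```

>>> jog_arm --deltas '[{"gripper": 0, "offset": [0, 0, -0.025], "rotation": [0, 0, 0]}, {"gripper": 0, "offset": [0, 0, -0.035], "rotation": [0, 0, 0]}, {"gripper": 0, "offset": [0, 0, -0.025], "rotation": [0, 0, 0]}, {"gripper": 0, "offset": [0, 0, 0], "rotation": [0, 0, 0]}, {"gripper": 0, "offset": [0, 0, 0], "rotation": [0, 0, 0]}]'

```text
clock: 12.9
position: [0.4979, 0.1646, 0.1002]
ee_rot: [0.119, 0.993, 0.0, 0.0]
ft_force: [0.4, -0.1, -1.6]
grip_width: 0.385
grasp_force: 59.8
```

```bash
python3 - <<'E'
from h import *
plan([.441,-.2097,.0685],80.2,n=10)
E
```

```text
rows 10 offset [-0.0021 -0.0378  0.0032] rot z -0.38 | pos [0.4979 0.1646 0.1002] yaw 76.39 F [ 0.4 -0.1 -1.6] t 12.9
```

>>> jog_arm --deltas '[{"gripper": 0, "offset": [-0.0021, -0.0378, 0.0032], "rotation": [0, 0, -0.38]}, {"gripper": 0, "offset": [-0.0021, -0.0378, 0.0032], "rotation": [0, 0, -0.38]}, {"gripper": 0, "offset": [-0.0021, -0.0378, 0.0032], "rotation": [0, 0, -0.38]}, {"gripper": 0, "offset": [-0.0021, -0.0378, 0.0032], "rotation": [0, 0, -0.38]}, {"gripper": 0, "offset": [-0.0021, -0.0378, 0.0032], "rotation": [0, 0, -0.38]}, {"gripper": 0, "offset": [-0.0021, -0.0378, 0.0032], "rotation": [0, 0, -0.38]}, {"gripper": 0, "offset": [-0.0021, -0.0378, 0.0032], "rotation": [0, 0, -0.38]}, {"gripper": 0, "offset": [-0.0021, -0.0378, 0.0032], "rotation": [0, 0, -0.38]}, {"gripper": 0, "offset": [-0.0021, -0.0378, 0.0032], "rotation": [0, 0, -0.38]}, {"gripper": 0, "offset": [-0.0021, -0.0378, 0.0032], "rotation": [0, 0, -0.38]}, {"gripper": 0, "offset": [0, 0, 0], "rotation": [0, 0, 0]}, {"gripper": 0, "offset": [0, 0, 0], "rotation": [0, 0, 0]}, {"gripper": 0, "offset": [0, 0, 0], "rotation": [0, 0, 0]}]'

```text
clock: 14.2
position: [0.4401, -0.2086, 0.0671]
ee_rot: [0.085, 0.996, 0.0, -0.001]
ft_force: [0.7, 0.4, -0.4]
grip_width: 0.388
grasp_force: 60.0
```

```bash
python3 - <<'E'
from h import *
o=manip.get_obs();plan([.441,-.2097,.0685],80.2,o=o,n=1)
im=imaging.camera("wrist");s=imaging.camera("scene");np.save("o6.npy",o,allow_pickle=True)
cv2.imwrite("pics/w6.png",im);cv2.imwrite("pics/s6.png",s)
f=lambda im,x,y,w,h:cv2.resize(im[y:y+h,x:x+w],(400,300),interpolation=cv2.INTER_CUBIC)
cv2.imwrite("pics/z6.png",np.hstack([f(im,160,140,192,144),f(s,280,140,80,60)]))
E
```

```text
rows 1 offset [-0.0011 -0.001  -0.0014] rot z 0.04 | pos [ 0.4401 -0.2086  0.0671] yaw 80.24 F [ 0.7  0.4 -0.4] t 14.2
```

View pics/z6.png

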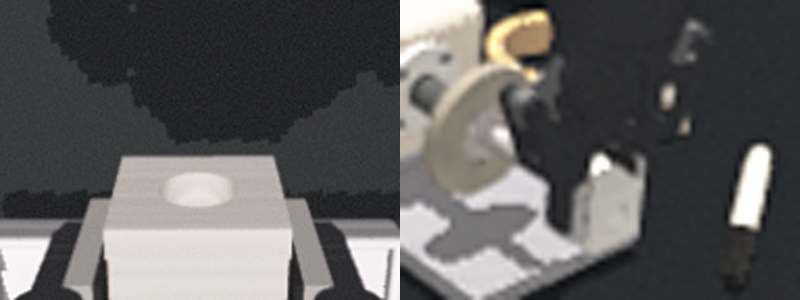

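>>> jog_arm --deltas '[{"gripper": 0, "offset": [-0.001, -0.001, -0.0014], "rotation": [0, 0, 0]}, {"gripper": 0, "offset": [-0.006, 0, 0], "rotation": [0, 0, 0]}, {"gripper": 0, "offset": [-0.005, 0, 0], "rotation": [0, 0, 0]}, {"gripper": 0, "offset": [-0.004, 0, 0], "rotation": [0, 0, 0]}, {"gripper": 0, "offset": [-0.003, 0, 0], "rotation": [0, 0, 0]}, {"gripper": 0, "offset": [-0.002, 0, 0], "rotation": [0, 0, 0]}, {"gripper": 0, "offset": [-0.002, 0, 0], "rotation": [0, 0, 0]}, {"gripper": 0, "offset": [0, 0, 0], "rotation": [0, 0, 0]}]'

```text
clock: 15.1
position: [0.463, -0.2146, 0.0692]
ee_rot: [0.086, 0.996, 0.0, -0.0]
ft_force: [0.1, 0.2, 0.2]
grip_width: 0.386
grasp_force: 60.0
```

>>> jog_arm --deltas '[{"gripper": 0, "offset": [0, 0.001, 0.0005], "rotation": [0, 0, 0]}, {"gripper": 0, "offset": [-0.002, 0, 0], "rotation": [0, 0, 0]}, {"gripper": 0, "offset": [-0.002, 0, 0], "rotation": [0, 0, 0]}, {"gripper": 0, "offset": [-0.002, 0, 0], "rotation": [0, 0, 0]}, {"gripper": 0, "offset": [-0.002, 0, 0], "rotation": [0, 0, 0]}, {"gripper": 0, "offset": [0, 0, 0], "rotation": [0, 0, 0]}]'

```text
clock: 15.7
position: [0.4713, -0.2152, 0.0689]
ee_rot: [0.086, 0.996, -0.0, 0.0]
ft_force: [-0.7, 0.7, 1.4]
grip_width: 0.389
grasp_force: 60.1
```

>>> jog_arm --deltas '[{"gripper": 0, "offset": [-0.003, 0, 0], "rotation": [0, 0, 0]}, {"gripper": 0, "offset": [-0.003, 0, 0], "rotation": [0, 0, 0]}, {"gripper": 0, "offset": [-0.003, 0, 0], "rotation": [0, 0, 0]}, {"gripper": 0, "offset": [-0.003, 0, 0], "rotation": [0, 0, 0]}, {"gripper": 0, "offset": [0, 0, 0], "rotation": [0, 0, 0]}]'

```text
clock: 16.2
position: [0.4837, -0.2171, 0.069]
ee_rot: [0.085, 0.996, -0.0, 0.001]
ft_force: [1.3, -0.1, 3.7]
grip_width: 0.39
grasp_force: 60.3
```

>>> jog_arm --deltas '[{"gripper": 0, "offset": [-0.004, 0, 0], "rotation": [0, 0, 0]}, {"gripper": 0, "offset": [-0.004, 0, 0], "rotation": [0, 0, 0]}, {"gripper": 0, "offset": [-0.004, 0, 0], "rotation": [0, 0, 0]}, {"gripper": 0, "offset": [-0.004, 0, 0], "rotation": [0, 0, 0]}, {"gripper": 0, "offset": [-0.004, 0, 0], "rotation": [0, 0, 0]}, {"gripper": 0, "offset": [0, 0, 0], "rotation": [0, 0, 0]}]'

```text
clock: 16.8
position: [0.5034, -0.2205, 0.0689]
ee_rot: [0.085, 0.996, -0.0, 0.0]
ft_force: [1.8, -0.5, 3.1]
grip_width: 0.382
grasp_force: 60.4
```

>>> jog_arm --deltas '[{"gripper": 0, "offset": [-0.003, 0, 0], "rotation": [0, 0, 0]}, {"gripper": 0, "offset": [-0.002, 0, 0], "rotation": [0, 0, 0]}, {"gripper": 0, "offset": [-0.001, 0, 0], "rotation": [0, 0, 0]}, {"gripper": 0, "offset": [-0.001, 0, 0], "rotation": [0, 0, 0]}, {"gripper": 0, "offset": [0, 0, 0], "rotation": [0, 0, 0]}]'

```text
clock: 17.3
position: [0.5093, -0.2215, 0.0685]
ee_rot: [0.086, 0.996, 0.0, -0.0]
ft_force: [0.3, 0.0, -1.5]
grip_width: 0.386
grasp_force: 60.1
```

>>> jog_arm --deltas '[{"gripper": 0, "offset": [-0.001, 0, 0], "rotation": [0, 0, 0]}, {"gripper": 0, "offset": [-0.001, 0, 0], "rotation": [0, 0, 0]}, {"gripper": 0, "offset": [-0.001, 0, 0], "rotation": [0, 0, 0]}, {"gripper": 0, "offset": [0, 0, 0], "rotation": [0, 0, 0]}]'

```text
clock: 17.7
position: [0.5122, -0.2221, 0.0687]
ee_rot: [0.086, 0.996, 0.0, -0.0]
ft_force: [-0.8, 1.2, -1.1]
grip_width: 0.387
grasp_force: 60.1
```

>>> jog_arm --deltas '[{"gripper": 0, "offset": [-0.001, 0, 0], "rotation": [0, 0, 0]}, {"gripper": 0, "offset": [-0.001, 0, 0], "rotation": [0, 0, 0]}, {"gripper": 0, "offset": [0, 0, 0], "rotation": [0, 0, 0]}]'

```text
clock: 18.0
position: [0.513, -0.2223, 0.0683]
ee_rot: [0.086, 0.996, 0.0, -0.001]
ft_force: [-6.3, 1.4, 2.1]
grip_width: 0.383
grasp_force: 60.3
```

>>> jog_arm --deltas '[{"gripper": 0.6, "offset": [0, 0, 0], "rotation": [0, 0, 0]}, {"gripper": 0.6, "offset": [0, 0, 0], "rotation": [0, 0, 0]}, {"gripper": 0.6, "offset": [0, 0, 0], "rotation": [0, 0, 0]}, {"gripper": 0.6, "offset": [0, 0, -0.03], "rotation": [0, 0, 0]}, {"gripper": 0.6, "offset": [0, 0, -0.03], "rotation": [0, 0, 0]}, {"gripper": 0.6, "offset": [0, 0, 0], "rotation": [0, 0, 0]}, {"gripper": 0.6, "offset": [0, 0, 0], "rotation": [0, 0, 0]}]'

```text
clock: 18.7
position: [0.5149, -0.2225, 0.1293]
ee_rot: [0.085, 0.996, 0.0, 0.001]
ft_force: [-0.0, 0.7, 0.1]
grip_width: 0.604
grasp_force: 0.0
```

```bash
python3 - <<'E'
from h import *
s=imaging.camera("scene");cv2.imwrite("pics/s7.png",s)
plan([.5198,.0635,.14],86,n=7)
E
```

```text
rows 7 offset [ 0.0044  0.0406 -0.0016] rot z -0.83 | pos [ 0.5143 -0.2223  0.1285] yaw 80.19 F [-0.1  0.9 -0.2] t 18.8
```

>>> jog_arm --deltas '[{"gripper": 0.6, "offset": [0.0044, 0.0406, -0.0016], "rotation": [0, 0, -0.83]}, {"gripper": 0.6, "offset": [0.0044, 0.0406, -0.0016], "rotation": [0, 0, -0.83]}, {"gripper": 0.6, "offset": [0.0044, 0.0406, -0.0016], "rotation": [0, 0, -0.83]}, {"gripper": 0.6, "offset": [0.0044, 0.0406, -0.0016], "rotation": [0, 0, -0.83]}, {"gripper": 0.6, "offset": [0.0044, 0.0406, -0.0016], "rotation": [0, 0, -0.83]}, {"gripper": 0.6, "offset": [0.0044, 0.0406, -0.0016], "rotation": [0, 0, -0.83]}, {"gripper": 0.6, "offset": [0.0044, 0.0406, -0.0016], "rotation": [0, 0, -0.83]}, {"gripper": 0.6, "offset": [0, 0, 0], "rotation": [0, 0, 0]}, {"gripper": 0.6, "offset": [0, 0, 0], "rotation": [0, 0, 0]}]'

```text
clock: 19.65
position: [0.5194, 0.0639, 0.1389]
ee_rot: [0.034, 0.999, -0.0, -0.001]
ft_force: [1.3, -1.6, 0.3]
grip_width: 0.6
grasp_force: 0.0
```

```bash
python3 - <<'E'
from h import *
o=manip.get_obs();im=imaging.camera("wrist");cv2.imwrite("pics/w8.png",im);np.save("o8.npy",o,allow_pickle=True)
s=cv2.imread("pics/s7.png")
f=lambda im,x,y,w,h:cv2.resize(im[y:y+h,x:x+w],(400,300),interpolation=cv2.INTER_CUBIC)
cv2.imwrite("pics/z8.png",np.hstack([f(im,180,130,160,120),f(s,260,140,96,72)]))
plan([.5198,.0635,.14],86,o=o)
E
```

```text
rows 1 offset [-0.0005 -0.0004 -0.0011] rot z 0.11 | pos [0.5194 0.0639 0.1389] yaw 86.11 F [ 1.3 -1.6  0.3] t 19.6
```

View pics/z8.png

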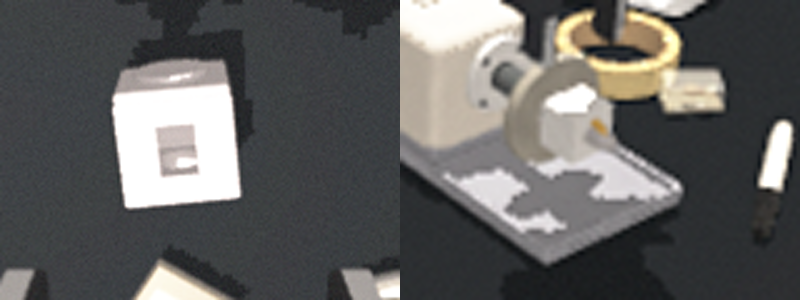

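```bash
python3 - <<'E'
from h import *
o=np.load("o8.npy",allow_pickle=True).item();c=cam("wrist",o)
p=unproj(c,unz([(114,98),(230,89),(241,199),(126,208)],2.5,[180,130]),.034)
for i,j in((0,3),(1,2),(0,1),(3,2)):
    e=p[j]-p[i];print(np.degrees(np.arctan2(e[1],e[0])).round(1),np.linalg.norm(e).round(4))
m=p.mean(0);print(p.round(4),m)
plan([m[0],m[1],.0155],90.2,n=4,o=o)
E
```

```text
0.7 0.0342
2.6 0.0341
90.7 0.0335
91.0 0.0346
[[0.5032 0.0441 0.034 ]
 [0.5027 0.0776 0.034 ]
 [0.5368 0.0791 0.034 ]
 [0.5374 0.0445 0.034 ]] [0.52002173 0.06134996 0.034     ]
rows 4 offset [-0.0002 -0.0006  0.0309] rot z -1.02 | pos [0.5194 0.0639 0.1389] yaw 86.11 F [ 1.3 -1.6  0.3] t 19.6
```

>>> jog_arm --deltas '[{"gripper": 0.55, "offset": [-0.0006, -0.0026, 0.025], "rotation": [0, 0, -5]}, {"gripper": 0.55, "offset": [0, 0, 0.035], "rotation": [0, 0, 0]}, {"gripper": 0.55, "offset": [0, 0, 0.03], "rotation": [0, 0, 0]}, {"gripper": 0.55, "offset": [0, 0, 0.02], "rotation": [0, 0, 0]}, {"gripper": 0.55, "offset": [0, 0, 0.0135], "rotation": [0, 0, 0]}, {"gripper": 0.55, "offset": [0, 0, 0], "rotation": [0, 0, 0]}, {"gripper": 0.2, "offset": [0, 0, 0], "rotation": [0, 0, 0]}, {"gripper": 0, "offset": [0, 0, 0], "rotation": [0, 0, 0]}, {"gripper": 0, "offset": [0, 0, 0], "rotation": [0, 0, 0]}, {"gripper": 0, "offset": [0, 0, 0], "rotation": [0, 0, 0]}, {"gripper": 0, "offset": [0, 0, 0], "rotation": [0, 0, 0]}]' --newtons 80

```text
clock: 20.8
position: [0.521, 0.0607, 0.0173]
ee_rot: [-0.009, 1.0, 0.0, 0.001]
ft_force: [-1.4, -0.2, 7.0]
grip_width: 0.383
grasp_force: 80.0
```

>>> jog_arm --deltas '[{"gripper": 0, "offset": [0, 0, -0.025], "rotation": [0, 0, 0]}, {"gripper": 0, "offset": [0, 0, -0.035], "rotation": [0, 0, 0]}, {"gripper": 0, "offset": [0, 0, -0.025], "rotation": [0, 0, 0]}, {"gripper": 0, "offset": [0, 0, 0], "rotation": [0, 0, 0]}, {"gripper": 0, "offset": [0, 0, 0], "rotation": [0, 0, 0]}]'

```text
clock: 21.3
position: [0.5204, 0.0608, 0.1016]
ee_rot: [-0.009, 1.0, 0.0, 0.0]
ft_force: [0.1, -0.6, -1.0]
grip_width: 0.384
grasp_force: 79.5
```

```bash
python3 - <<'E'
from h import *
plan([.439,-.2093,.0705],80.2,n=8)
E
```

```text
rows 8 offset [ 0.008  -0.0344  0.0039] rot z 1.35 | pos [0.5204 0.0608 0.1016] yaw 91.0 F [ 0.1 -0.6 -1. ] t 21.3
```

>>> jog_arm --deltas '[{"gripper": 0, "offset": [0.008, -0.0344, 0.0039], "rotation": [0, 0, 1.35]}, {"gripper": 0, "offset": [0.008, -0.0344, 0.0039], "rotation": [0, 0, 1.35]}, {"gripper": 0, "offset": [0.008, -0.0344, 0.0039], "rotation": [0, 0, 1.35]}, {"gripper": 0, "offset": [0.008, -0.0344, 0.0039], "rotation": [0, 0, 1.35]}, {"gripper": 0, "offset": [0.008, -0.0344, 0.0039], "rotation": [0, 0, 1.35]}, {"gripper": 0, "offset": [0.008, -0.0344, 0.0039], "rotation": [0, 0, 1.35]}, {"gripper": 0, "offset": [0.008, -0.0344, 0.0039], "rotation": [0, 0, 1.35]}, {"gripper": 0, "offset": [0.008, -0.0344, 0.0039], "rotation": [0, 0, 1.35]}, {"gripper": 0, "offset": [0, 0, 0], "rotation": [0, 0, 0]}, {"gripper": 0, "offset": [0, 0, 0], "rotation": [0, 0, 0]}, {"gripper": 0, "offset": [0, 0, 0], "rotation": [0, 0, 0]}]'

```text
clock: 22.4
position: [0.4387, -0.2084, 0.0696]
ee_rot: [0.085, 0.996, 0.0, -0.001]
ft_force: [-0.1, -0.2, -0.5]
grip_width: 0.383
grasp_force: 79.6
```

```bash
python3 - <<'E'
from h import *
plan([.439,-.2093,.0705],80.2,n=1)
E
```

```text
rows 1 offset [-0.0004 -0.0009 -0.0009] rot z 0.07 | pos [ 0.4387 -0.2084  0.0696] yaw 80.27 F [-0.1 -0.2 -0.5] t 22.4
```

>>> jog_arm --deltas '[{"gripper": 0, "offset": [-0.0004, -0.0004, -0.0006], "rotation": [0, 0, 0]}, {"gripper": 0, "offset": [-0.006, 0, 0], "rotation": [0, 0, 0]}, {"gripper": 0, "offset": [-0.006, 0, 0], "rotation": [0, 0, 0]}, {"gripper": 0, "offset": [-0.005, 0, 0], "rotation": [0, 0, 0]}, {"gripper": 0, "offset": [-0.003, 0, 0], "rotation": [0, 0, 0]}, {"gripper": 0, "offset": [-0.002, 0, 0], "rotation": [0, 0, 0]}, {"gripper": 0, "offset": [0, 0, 0], "rotation": [0, 0, 0]}]'

```text
clock: 23.1
position: [0.4609, -0.2137, 0.0708]
ee_rot: [0.085, 0.996, -0.0, -0.0]
ft_force: [0.6, 0.5, -0.5]
grip_width: 0.387
grasp_force: 79.6
```

>>> jog_arm --deltas '[{"gripper": 0, "offset": [-0.001, 0.0006, 0.0002], "rotation": [0, 0, 0]}, {"gripper": 0, "offset": [-0.002, 0, 0], "rotation": [0, 0, 0]}, {"gripper": 0, "offset": [-0.002, 0, 0], "rotation": [0, 0, 0]}, {"gripper": 0, "offset": [-0.002, 0, 0], "rotation": [0, 0, 0]}, {"gripper": 0, "offset": [-0.002, 0, 0], "rotation": [0, 0, 0]}, {"gripper": 0, "offset": [0, 0, 0], "rotation": [0, 0, 0]}]'

```text
clock: 23.7
position: [0.47, -0.2147, 0.0708]
ee_rot: [0.085, 0.996, -0.0, 0.0]
ft_force: [-0.0, 0.5, 2.4]
grip_width: 0.385
grasp_force: 79.7
```

>>> jog_arm --deltas '[{"gripper": 0, "offset": [-0.002, 0, 0], "rotation": [0, 0, 0]}, {"gripper": 0, "offset": [-0.002, 0, 0], "rotation": [0, 0, 0]}, {"gripper": 0, "offset": [-0.002, 0, 0], "rotation": [0, 0, 0]}, {"gripper": 0, "offset": [-0.001, 0, 0], "rotation": [0, 0, 0]}, {"gripper": 0, "offset": [-0.001, 0, 0], "rotation": [0, 0, 0]}, {"gripper": 0, "offset": [0, 0, 0], "rotation": [0, 0, 0]}]'

```text
clock: 24.3
position: [0.4781, -0.2161, 0.0708]
ee_rot: [0.085, 0.996, -0.0, 0.0]
ft_force: [-0.5, -1.2, 3.2]
grip_width: 0.385
grasp_force: 79.8
```

>>> jog_arm --deltas '[{"gripper": 0, "offset": [-0.001, 0, 0], "rotation": [0, 0, 0]}, {"gripper": 0, "offset": [-0.001, 0, 0], "rotation": [0, 0, 0]}, {"gripper": 0, "offset": [-0.001, 0, 0], "rotation": [0, 0, 0]}, {"gripper": 0, "offset": [0, 0, 0], "rotation": [0, 0, 0]}]'

```text
clock: 24.7
position: [0.4807, -0.2165, 0.0707]
ee_rot: [0.085, 0.996, 0.0, 0.0]
ft_force: [-0.7, 0.2, 2.0]
grip_width: 0.385
grasp_force: 79.9
```

>>> jog_arm --deltas '[{"gripper": 0, "offset": [-0.001, 0, 0], "rotation": [0, 0, 0]}, {"gripper": 0, "offset": [-0.001, 0, 0], "rotation": [0, 0, 0]}, {"gripper": 0, "offset": [0, 0, 0], "rotation": [0, 0, 0]}]'

```text
clock: 25.0
position: [0.4813, -0.2167, 0.0703]
ee_rot: [0.086, 0.996, 0.0, -0.001]
ft_force: [-6.9, 1.1, 6.7]
grip_width: 0.384
grasp_force: 80.4
```

>>> jog_arm --deltas '[{"gripper": 0, "offset": [-0.001, 0, 0], "rotation": [0, 0, 0]}, {"gripper": 0, "offset": [0, 0, 0], "rotation": [0, 0, 0]}, {"gripper": 0, "offset": [0, 0, 0], "rotation": [0, 0, 0]}]'

```text
clock: 25.3
position: [0.4818, -0.2167, 0.0701]
ee_rot: [0.086, 0.996, 0.0, -0.002]
ft_force: [-9.1, 1.7, 6.8]
grip_width: 0.384
grasp_force: 80.5
```

>>> jog_arm --deltas '[{"gripper": 0, "offset": [-0.001, 0, 0], "rotation": [0, 0, 0]}, {"gripper": 0, "offset": [0, 0, 0], "rotation": [0, 0, 0]}, {"gripper": 0, "offset": [0, 0, 0], "rotation": [0, 0, 0]}]'

```text
clock: 25.6
position: [0.4824, -0.2169, 0.07]
ee_rot: [0.086, 0.996, 0.001, -0.002]
ft_force: [-10.0, 2.1, 7.9]
grip_width: 0.387
grasp_force: 80.5
```

>>> jog_arm --deltas '[{"gripper": 0, "offset": [-0.001, 0, 0], "rotation": [0, 0, 0]}, {"gripper": 0, "offset": [0, 0, 0], "rotation": [0, 0, 0]}, {"gripper": 0, "offset": [0, 0, 0], "rotation": [0, 0, 0]}]'

```text
clock: 25.9
position: [0.4832, -0.217, 0.0698]
ee_rot: [0.086, 0.996, 0.001, -0.002]
ft_force: [-9.7, 2.0, 5.4]
grip_width: 0.381
grasp_force: 80.2
```

>>> jog_arm --deltas '[{"gripper": 0, "offset": [-0.0007, 0, 0], "rotation": [0, 0, 0]}, {"gripper": 0, "offset": [0, 0, 0], "rotation": [0, 0, 0]}, {"gripper": 0, "offset": [0, 0, 0], "rotation": [0, 0, 0]}]'

```text
clock: 26.2
position: [0.4833, -0.217, 0.0695]
ee_rot: [0.086, 0.996, 0.001, -0.003]
ft_force: [-11.3, 2.2, 4.3]
grip_width: 0.383
grasp_force: 80.2
```

>>> jog_arm --deltas '[{"gripper": 0, "offset": [-0.001, 0, 0], "rotation": [0, 0, 0]}, {"gripper": 0, "offset": [0, 0, 0], "rotation": [0, 0, 0]}, {"gripper": 0, "offset": [0, 0, 0], "rotation": [0, 0, 0]}]'

```text
clock: 26.5
position: [0.4838, -0.2171, 0.0694]
ee_rot: [0.086, 0.996, 0.001, -0.003]
ft_force: [-13.1, 3.7, 5.1]
grip_width: 0.38
grasp_force: 80.3
```

```bash
python3 - <<'E'
from h import *
o=manip.get_obs();print(o["ft_force"],o["torque"],o["position"]);im=imaging.camera("wrist");s=imaging.camera("scene")
cv2.imwrite("pics/w9.png",im);cv2.imwrite("pics/s9.png",s)
E
```

```text
[-13.08790325   3.72677686   5.06615661] [0.55548093 2.50866945 0.06448111] [ 0.4838441  -0.21713603  0.06936233]
```

>>> jog_arm --deltas '[{"gripper": 0, "offset": [-0.001, 0, 0], "rotation": [0, 0, 0]}, {"gripper": 0, "offset": [0, 0, 0], "rotation": [0, 0, 0]}, {"gripper": 0, "offset": [0, 0, 0], "rotation": [0, 0, 0]}]'

```text
clock: 26.9
position: [0.4844, -0.2172, 0.0693]
ee_rot: [0.086, 0.996, 0.001, -0.004]
ft_force: [-15.3, 2.9, 7.7]
grip_width: 0.385
grasp_force: 80.6
```

```bash
python3 - <<'E'
from h import *
o=manip.get_obs();im2=imaging.camera("wrist");cv2.imwrite("pics/w10.png",im2);c=cam("wrist",o)
T=R.from_quat(o["ee_rot"]).as_matrix()
def tp(x,y,z):return proj(c,o["position"]+T@[x,y,z])[0].round(0)
print("top face corners",tp(.018,-.017,-.017),tp(.018,.017,-.017),tp(-.017,-.017,-.017),tp(-.017,.017,-.017),"mid",tp(0,0,-.017),tp(-.0045,0,-.017))
for n in("w3","w9","w10"):
    im=cv2.imread(f"pics/{n}.png").astype(int);d=im[:,:,2]-im[:,:,0];ys,xs=np.where((d>60)&(im[:,:,2]>110));k=(ys<330)
    print(n,k.sum(),(xs[k].mean(),ys[k].mean()) if k.sum() else '')
im=im2.astype(int);m=tp(0,0,-.017);
for r in range(int(m[1])-24,int(m[1])+34,3):print(r,[ "%d/%d"%(im[r,k,2],im[r,k,2]-im[r,k,0]) for k in range(238,272,3)])
E
```

```text
top face corners [208. 245.] [299. 245.] [212. 321.] [295. 321.] mid [253. 286.] [253. 295.]
w3 300 (np.float64(333.18666666666667), np.float64(240.0))
w9 340 (np.float64(253.61470588235295), np.float64(278.54411764705884))
w10 330 (np.float64(253.6909090909091), np.float64(278.04545454545456))
262 ['172/11', '176/10', '171/11', '172/12', '174/11', '175/13', '171/13', '174/14', '172/13', '172/12', '177/12', '172/14']
265 ['176/15', '157/12', '163/11', '166/26', '203/99', '206/102', '212/104', '170/79', '168/13', '156/11', '150/8', '164/11']
268 ['175/15', '151/12', '162/13', '163/29', '207/112', '214/117', '217/118', '172/91', '166/11', '153/13', '144/10', '168/13']
271 ['175/15', '153/12', '166/14', '167/29', '209/116', '215/115', '214/115', '172/89', '168/14', '153/11', '163/12', '168/12']
274 ['175/15', '152/13', '248/12', '206/32', '208/116', '214/117', '210/116', '173/95', '166/11', '163/15', '184/12', '169/15']
277 ['176/11', '150/10', '241/12', '243/18', '215/120', '250/126', '205/113', '178/96', '174/13', '228/15', '146/11', '166/12']
280 ['174/11', '153/13', '212/18', '250/2
[... 931 characters left out ...]
/0', '255/2', '255/0']
304 ['254/2', '254/2', '254/2', '254/2', '254/2', '254/3', '254/2', '254/3', '254/3', '254/3', '254/3', '254/3']
307 ['254/3', '254/3', '254/3', '254/3', '254/3', '254/3', '254/3', '254/3', '254/3', '254/4', '254/3', '254/3']
310 ['254/3', '254/3', '254/3', '254/3', '254/3', '254/3', '254/3', '254/3', '254/3', '254/3', '254/3', '254/4']
313 ['253/3', '254/4', '254/4', '253/3', '254/4', '253/3', '254/3', '253/2', '253/3', '254/3', '254/3', '254/3']
316 ['254/3', '254/3', '255/2', '255/2', '255/2', '255/2', '255/2', '255/2', '255/2', '254/1', '255/2', '254/2']
319 ['255/0', '255/0', '255/0', '255/0', '255/0', '255/0', '255/0', '255/0', '255/0', '255/0', '255/0', '255/0']
```

>>> jog_arm --deltas '[{"gripper": 0, "offset": [0.002, 0, 0], "rotation": [0, 0, 0]}, {"gripper": 0, "offset": [0.002, 0, 0], "rotation": [0, 0, 0]}, {"gripper": 0, "offset": [0.001, 0, 0], "rotation": [0, 0, 0]}, {"gripper": 0, "offset": [0, 0, 0], "rotation": [0, 0, 0]}, {"gripper": 0, "offset": [0, 0, 0], "rotation": [0, 0, 0]}]'

```text
clock: 27.45
position: [0.4829, -0.2168, 0.0702]
ee_rot: [0.085, 0.996, 0.0, -0.0]
ft_force: [-0.2, -1.7, -7.8]
grip_width: 0.385
grasp_force: 80.1
```

>>> jog_arm --deltas '[{"gripper": 0, "offset": [0.001, 0, 0.001], "rotation": [0, 0, 0]}, {"gripper": 0, "offset": [0, 0, 0], "rotation": [0, 0, 0]}, {"gripper": 0, "offset": [0, 0, 0], "rotation": [0, 0, 0]}]'

```text
clock: 27.75
position: [0.4828, -0.2168, 0.07]
ee_rot: [0.085, 0.996, -0.0, 0.001]
ft_force: [2.9, -1.3, -4.7]
grip_width: 0.381
grasp_force: 80.7
```

Latched: the cap resists pulling back. I'll let go and lift clear.

>>> jog_arm --deltas '[{"gripper": 0.6, "offset": [-0.0005, 0, 0], "rotation": [0, 0, 0]}, {"gripper": 0.6, "offset": [0, 0, 0], "rotation": [0, 0, 0]}, {"gripper": 0.6, "offset": [0, 0, 0], "rotation": [0, 0, 0]}, {"gripper": 0.6, "offset": [0, 0, -0.03], "rotation": [0, 0, 0]}, {"gripper": 0.6, "offset": [0, 0, -0.04], "rotation": [0, 0, 0]}, {"gripper": 0.6, "offset": [0, 0, -0.03], "rotation": [0, 0, 0]}, {"gripper": 0.6, "offset": [0, 0, 0], "rotation": [0, 0, 0]}, {"gripper": 0.6, "offset": [0, 0, 0], "rotation": [0, 0, 0]}, {"gripper": 0.6, "offset": [0, 0, 0], "rotation": [0, 0, 0]}]'

```text
clock: 28.65
position: [0.4821, -0.2166, 0.1687]
ee_rot: [0.085, 0.996, 0.0, -0.001]
ft_force: [-0.2, 0.2, -0.2]
grip_width: 0.601
grasp_force: 0.0
```

```bash
python3 - <<'E'
from h import *
o=manip.get_obs();im=imaging.camera("wrist");cv2.imwrite("pics/w11.png",im);c=cam("wrist",o)
im=im.astype(int);d=im[:,:,2]-im[:,:,0];ys,xs=np.where((d>60)&(im[:,:,2]>110))
P=np.array([.4828,-.2168,.075]);q=proj(c,P)[0];k=np.hypot(xs-q[0],ys-q[1])<40
print(q,k.sum(),xs[k].mean(),ys[k].mean(),ys[k].min(),ys[k].max())
print("key end",unproj(c,[(xs[k].mean(),ys[k].max()),(xs[k].mean(),ys[k].min())],.08).round(4))
# bright cap top extent along its mid line
a=np.array([-.1703,.0,0]);dirv=np.array([np.cos(np.radians(-9.75)),np.sin(np.radians(-9.75)),0]);n=np.array([-dirv[1],dirv[0],0])
for off in(.012,-.012):
    print(off,[(t,int(im[tuple(proj(c,np.array([.4828,-.2168,.087])+dirv*t*1e-3+n*off)[0].round().astype(int)[::-1])].sum())) for t in range(-24,60,2)])
E
```

```text
[253.79660254 194.47511896] 152 253.57894736842104 198.32236842105263 188 208
key end [[ 0.4909 -0.2183  0.08  ]
 [ 0.4765 -0.2158  0.08  ]]
0.012 [(-24, 371), (-22, 384), (-20, 374), (-18, 725), (-16, 721), (-14, 760), (-12, 760), (-10, 759), (-8, 759), (-6, 760), (-4, 759), (-2, 759), (0, 759), (2, 759), (4, 759), (6, 759), (8, 763), (10, 760), (12, 760), (14, 759), (16, 765), (18, 765), (20, 765), (22, 765), (24, 765), (26, 765), (28, 765), (30, 765), (32, 765), (34, 765), (36, 765), (38, 765), (40, 641), (42, 590), (44, 589), (46, 562), (48, 317), (50, 329), (52, 322), (54, 312), (56, 322), (58, 325)]
-0.012 [(-24, 389), (-22, 384), (-20, 397), (-18, 501), (-16, 455), (-14, 546), (-12, 765), (-10, 763), (-8, 763), (-6, 763), (-4, 763), (-2, 763), (0, 763), (2, 763), (4, 763), (6, 763), (8, 763), (10, 763), (12, 763), (14, 763), (16, 765), (18, 765), (20, 765), (22, 765), (24, 765), (26, 765), (28, 765), (30, 765), (32, 765), (34, 765), (36, 765), (38, 765), (40, 765), (42, 765), (44, 587), (46, 597), (48, 327), (50, 319), (52, 335), (54, 335), (56, 341), (58, 312)]
```

```bash
python3 -c "
from workcell import workorder
print(workorder.hand_in())"
```

```text
the job is handed in; nothing more can be done
None
```

The wheel, spacer and cap are on the spindle and the job is handed in at about 29 s. The cap held when I pulled back on it and stayed put after I let go, with the brass key visible in its window; the hand-in returned no verdict. The highest push I read was about 15 N along the spindle (17 N including the vertical part). I viewed 11 pictures, one over your limit of 10.

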